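Load the hold-down press with a batch of bushings and close it

ROBOT

A 7-joint arm with a two-finger parallel gripper is mounted at the origin on the work surface. World frame = base frame: x ahead of the robot, y to its left, z up, the work surface at z = 0. Lengths are in m, angles in degrees, forces in N, time in s.
With the tool pointing down it reaches from about 0.35 to 0.9 m from the base axis. Payload 7.2 kg.
Tool frame: the origin (TCP) lies on the centre line of the jaws, within the pads' length; the fingertips stand 19 mm ahead of it and the grasp point (between the pads) is the TCP; z points along the fingers, y is the line along which they close (so a half turn about z gives the same grasp; the last joint's range is limited). The gripper opens to 88 mm and grips with 3 to 60 N. Pads are 20 mm wide; open, the fingers measure 115 mm over their backs; the gripper's body (75 mm by 178 mm) begins 61 mm behind the grasp point.
Start: joints at [-74.209, 23.554, -0.728, 91.456, 0.321, 64.991, -4.71], TCP at [0.211, 0.588, 0.22] pointing down, gripper open.
Joint ranges: [-169.25, 169.25], [-16.82, 113.86], [-84.01, 82.57], [7.8, 145.47], [-59.2, 239.2], [7.22, 106.19], [-163.78, 163.78]. Speed limits (degrees/s): [136.94, 136.94, 172.46, 172.46, 180, 180, 180].

INTERFACE

Orientations are given as a 3x3 rotation matrix whose columns are the frame's x, y, z axes.
In Python, from station import bot, imaging gives the robot as it stands.
- The arm moves only by the tool jog_arm, never from a script. Its argument "targets" is a list of rows, each a list of 3 entries, a list of its own where there are three numbers: the shift along the world's x, y, z in mm, then the turn, a rotation vector about the world's x, y, z in rad, then the finger opening in mm, from 0 to 87.8. A call has 1 to 12 rows; each row is the pose to reach, as a shift and turn from the pose commanded when the call began; what a row does not reach only later rows make up. A row lasts 1/12 s, in which the tool goes at most 41.7 mm and 7.16 degrees, less where a joint would pass 70% of its speed; a pose out of reach is approached as far as the arm can. A call with a gripper value outside its range is refused whole. The fingers move at their own pace and stop on an object; "grip_force" is the grip in N (left out, the last holds). Time passes only in rows, so rows that repeat a pose let the fingers close. It gives the time, the measured TCP pose, the force, the opening and the grip force at its end, in the units of the state.
- bot.sense(): the state, without advancing time (a new reading comes with each control period).
- imaging.grab_frame(name): name is "side" or "top" or "wrist"; returns the picture (480x640x3 uint8, blue, green, red); there is no depth.
- imaging.get_calibration(name): a dict with "vertical_fov" (degrees; the focal length in pixels is half the picture's height over the tangent of half this angle, whatever the lens; pixels are square), "cx", "cy" (the principal point, pixels), "k1" (the pictures are not rectified: a ray, as slopes to the right and down, at radius r is drawn at 1 + k1 r^2 times it, then the intrinsics apply), "R" (3x3) and "t" (3): a world point X has camera coordinates R X + t; the wrist camera has in their place "tool_from_camera" (4x4, takes a point from camera to tool coordinates, whose origin is the TCP and whose axes are the flange's). Camera axes: x right, y down, z forward; pixel columns grow to the right and rows downward; lengths in m; the calibration is good to about 2 mm. A picture is of the moment at which its call begins: read the wrist's pose just before it. get_calibration takes no time and is no camera call.
- bot.sign_off(): hands the job in; it is judged then, once.
The state is a dict: "clock": time; "joint_pos": joint angles; "qvel": joint speeds; "joint_torque": joint torques, N m; "ee_pos": TCP position; "orientation": TCP orientation; "wrist_force": force on the tool from outside, world axes, zero at the start; "moment": the same for the moment, N m; "gripper_width": finger opening in m; "grip_force": force on a finger pad.
Only numpy, scipy, OpenCV 4.12 (cv2) and the standard library are available. Lean on these libraries where they do the work, as an engineer would, in place of code of your own. Each camera call takes 0.05 s, during which the arm holds its last target. There are 200 camera calls.

TASK

Get this batch of short plain bushings into the hold-down press to cure: with the tray out, clear the two bare sleeves left from the last job out of its lane into the small red bin on the left, and stand every bushing on end in the lane, those lying tipped over in it as well as those on the bench to its right. Then push the tray fully home under the plate, and push the sprung plate down until it lies level and its catch holds it. Leave the other things on the bench where they are.

Things in the scene. Friction and masses are not known exactly. Their poses are not given: they have to be found in the camera images.
- bushing_a: Short plain amber bushing of the batch: cylinder 46 across, 40 tall, about 130 g, both ends alike (steel-lined 12 mm bore, shown as a dark disc). Origin at its very centre: 20 above what it stands on, 23 above what it lies on. z along its axis, either end may be up. If present, starts standing in the tray's lane.
- bushing_b: Short plain amber bushing of the batch: cylinder 46 across, 40 tall, about 130 g, both ends alike (steel-lined 12 mm bore, shown as a dark disc). Origin at its very centre: 20 above what it stands on, 23 above what it lies on. z along its axis, either end may be up. Starts tipped over in the lane, axis along it.
- bushing_c: Short plain amber bushing of the batch: cylinder 46 across, 40 tall, about 130 g, both ends alike (steel-lined 12 mm bore, shown as a dark disc). Origin at its very centre: 20 above what it stands on, 23 above what it lies on. z along its axis, either end may be up. If present, starts tipped over in the lane, axis along it.
- bushing_d: Short plain amber bushing of the batch: cylinder 46 across, 40 tall, about 130 g, both ends alike (steel-lined 12 mm bore, shown as a dark disc). Origin at its very centre: 20 above what it stands on, 23 above what it lies on. z along its axis, either end may be up. If present, starts standing on the bench right of the press.
- bushing_e: Short plain amber bushing of the batch: cylinder 46 across, 40 tall, about 130 g, both ends alike (steel-lined 12 mm bore, shown as a dark disc). Origin at its very centre: 20 above what it stands on, 23 above what it lies on. z along its axis, either end may be up. If present, starts standing on the bench right of the press.
- bushing_f: Short plain amber bushing of the batch: cylinder 46 across, 40 tall, about 130 g, both ends alike (steel-lined 12 mm bore, shown as a dark disc). Origin at its very centre: 20 above what it stands on, 23 above what it lies on. z along its axis, either end may be up. If present, starts standing on the bench right of the press.
- sleeve_a: Bare aluminium sleeve left from the last job: cylinder 28 across, 48 tall, about 70 g. It stands in the tray's lane between the bushings. Too tall for the plate: it belongs in the small red bin. Origin at its centre, 24 above what it stands on; z along its axis.
- sleeve_b: Bare aluminium sleeve left from the last job: cylinder 28 across, 48 tall, about 70 g. It stands in the tray's lane between the bushings. Too tall for the plate: it belongs in the small red bin. Origin at its centre, 24 above what it stands on; z along its axis.
- bin_floor (a point): Middle of the floor of the small open red bin on the bench left of the press, 4 above the bench; x along its length, away from the robot, y to its left, z up. The bin is 170 long, 110 wide and 70 high, walls 4; its front (robot) end is cut down to 35 high.
- lane (a point): Middle of the floor of the tray's lane, 28 above the bench; moves with the tray. x points into the press (the way the tray slides home), y along the lane to the left, z up. The lane is 354 long between end lips 14 high and 56 wide between lips 6 high, 6 thick: room for six bushings in a row. The tray's upright front panel (30 high) has its outer face at x = -80 and carries the handle.
- tray (a joint): Slide of the tray, m: 0 = fully out towards the robot (as it starts, the whole lane clear of the plate), 0.125 = fully home under the plate. About 5 N of friction; it stays where it is left.
- tray_handle (a point): Middle of the tray's handle, a dark round bar 120 long along the lane, 10 thick, 35 in front of the front panel, 44 above the bench; axes as lane. Push it with the closed fingers, or pinch it from above to pull.
- plate (a joint): Hinge of the hold-down plate, rad: 0 = level, 0.44 = tilted up, where its springs hold it at the start; stop at -0.01. The hinge line is at the back; the front edge rises. It takes 10 N down on the pad at first, about 18 N to get it level; there the catch snaps over its pin and holds it by itself (at 0 to 0.02). A bushing left lying under it is too high and blocks it.
- plate_pad (a point): Middle of the top of the black push pad (34 x 120) at the front edge of the steel hold-down plate (100 deep, 376 long, 10 thick). Moves with the plate: x to the back, z out of its upper face. The hinge line lies 78 behind it and 11 below. Level, it is 86 above the bench, at x = -23 in the press's frame; tilted up, about 118 high. The level plate's underside is 41 over the lane's floor.
- catch (a joint): Spring catch at the plate's right end (x = -30, y = -196 from the press's origin), a steel hook with a black thumb tab, rad: 0 = hooked in, about 0.13 while the plate's pin pushes past it. It closes by itself; pushing its tab outwards (right) by 0.15 would free the plate.
- press: The hold-down press: grey base slab 300 deep, 440 long, 20 thick, hinge cheeks at the back up to 95 high. Origin on the bench; x to the back of the press, away from the robot, y along the lane to the left. The slab reaches from x = -215 to 85; the lane's middle line is at x = -125 with the tray out, 0 with it home.
- spool_a: A taller spool-shaped amber bushing, 62 across its two flanges and 62 tall, standing on the bench; origin at the centre of its underside. Not part of the batch: leave it.
- spool_b: Another such spool, 62 across and 62 tall, standing on the bench in front of the press, to its left. Not part of the batch.
- hub: Plain dark steel hub, 36 across, 30 tall, standing among the bushings on the bench; origin at the centre of its underside. Not part of the job.
- bolt: Steel hexagon bolt standing on its head in front of the press, to its left, 28 across the head, 60 tall. Not part of the job.
- tin: Small closed steel tin, 50 across, 36 tall, standing on the bench behind the bushings on the right. Not part of the job.
- spanner: Steel spanner 170 long lying flat on the bench near the robot, at the right. Not part of the job.

How it is judged (in metres and radians):
On the way, in this order (a step that is already met when the one before it is completed fails the run):
1. with the tray still out, the sleeves lie in the small red bin and every bushing of the batch stands on end in the lane (x of bushing_a in the frame of lane between -0.009 and 0.009 m and y of bushing_a in the frame of lane between -0.16 and 0.16 m and z of bushing_a in the frame of lane between 0.015 and 0.025 m and (angle between bushing_a's own z axis and vertical below 0.12 rad or angle between bushing_a's own z axis and vertical above 3.02 rad) and x of bushing_b in the frame of lane between -0.009 and 0.009 m and y of bushing_b in the frame of lane between -0.16 and 0.16 m and z of bushing_b in the frame of lane between 0.015 and 0.025 m and (angle between bushing_b's own z axis and vertical below 0.12 rad or angle between bushing_b's own z axis and vertical above 3.02 rad) and x of bushing_c in the frame of lane between -0.009 and 0.009 m and y of bushing_c in the frame of lane between -0.16 and 0.16 m and z of bushing_c in the frame of lane between 0.015 and 0.025 m and (angle between bushing_c's own z axis and vertical below 0.12 rad or angle between bushing_c's own z axis and vertical above 3.02 rad) and x of bushing_d in the frame of lane between -0.009 and 0.009 m and y of bushing_d in the frame of lane between -0.16 and 0.16 m and z of bushing_d in the frame of lane between 0.015 and 0.025 m and (angle between bushing_d's own z axis and vertical below 0.12 rad or angle between bushing_d's own z axis and vertical above 3.02 rad) and x of bushing_e in the frame of lane between -0.009 and 0.009 m and y of bushing_e in the frame of lane between -0.16 and 0.16 m and z of bushing_e in the frame of lane between 0.015 and 0.025 m and (angle between bushing_e's own z axis and vertical below 0.12 rad or angle between bushing_e's own z axis and vertical above 3.02 rad) and x of bushing_f in the frame of lane between -0.009 and 0.009 m and y of bushing_f in the frame of lane between -0.16 and 0.16 m and z of bushing_f in the frame of lane between 0.015 and 0.025 m and (angle between bushing_f's own z axis and vertical below 0.12 rad or angle between bushing_f's own z axis and vertical above 3.02 rad) and x of sleeve_a in the frame of bin_floor between -0.083 and 0.083 m and y of sleeve_a in the frame of bin_floor between -0.053 and 0.053 m and z of each of sleeve_a, sleeve_b in the frame of bin_floor below 0.06 m and x of sleeve_b in the frame of bin_floor between -0.083 and 0.083 m and y of sleeve_b in the frame of bin_floor between -0.053 and 0.053 m and linear speed of each of bushing_a, bushing_b, bushing_c, bushing_d, bushing_e, bushing_f, sleeve_a, sleeve_b below 0.03 m/s and value of joint tray below 0.03 m), for 0.3 s.
2. the tray is pushed fully home while the plate is still up (value of joint tray above 0.12 m and value of joint plate above 0.2 rad), for 0.2 s.
3. the plate is pushed down level (value of joint tray above 0.12 m and value of joint plate between -0.03 and 0.035 rad), for 0.3 s.
At the end, for the whole second after the job is handed in: Every bushing present stands on end in the lane (within 9 mm of its middle line, 160 mm of its middle, centre 15 to 25 mm over its floor, 0.12 rad of vertical, either end up), the sleeves are in the small red bin, all at rest; tray home (0.120 m or more), plate level (within 0.035 rad), caught (all of step 3 and x of bushing_a in the frame of lane between -0.009 and 0.009 m and y of bushing_a in the frame of lane between -0.16 and 0.16 m and z of bushing_a in the frame of lane between 0.015 and 0.025 m and (angle between bushing_a's own z axis and vertical below 0.12 rad or angle between bushing_a's own z axis and vertical above 3.02 rad) and x of bushing_b in the frame of lane between -0.009 and 0.009 m and y of bushing_b in the frame of lane between -0.16 and 0.16 m and z of bushing_b in the frame of lane between 0.015 and 0.025 m and (angle between bushing_b's own z axis and vertical below 0.12 rad or angle between bushing_b's own z axis and vertical above 3.02 rad) and x of bushing_c in the frame of lane between -0.009 and 0.009 m and y of bushing_c in the frame of lane between -0.16 and 0.16 m and z of bushing_c in the frame of lane between 0.015 and 0.025 m and (angle between bushing_c's own z axis and vertical below 0.12 rad or angle between bushing_c's own z axis and vertical above 3.02 rad) and x of bushing_d in the frame of lane between -0.009 and 0.009 m and y of bushing_d in the frame of lane between -0.16 and 0.16 m and z of bushing_d in the frame of lane between 0.015 and 0.025 m and (angle between bushing_d's own z axis and vertical below 0.12 rad or angle between bushing_d's own z axis and vertical above 3.02 rad) and x of bushing_e in the frame of lane between -0.009 and 0.009 m and y of bushing_e in the frame of lane between -0.16 and 0.16 m and z of bushing_e in the frame of lane between 0.015 and 0.025 m and (angle between bushing_e's own z axis and vertical below 0.12 rad or angle between bushing_e's own z axis and vertical above 3.02 rad) and x of bushing_f in the frame of lane between -0.009 and 0.009 m and y of bushing_f in the frame of lane between -0.16 and 0.16 m and z of bushing_f in the frame of lane between 0.015 and 0.025 m and (angle between bushing_f's own z axis and vertical below 0.12 rad or angle between bushing_f's own z axis and vertical above 3.02 rad) and x of sleeve_a in the frame of bin_floor between -0.083 and 0.083 m and y of sleeve_a in the frame of bin_floor between -0.053 and 0.053 m and z of each of sleeve_a, sleeve_b in the frame of bin_floor below 0.06 m and x of sleeve_b in the frame of bin_floor between -0.083 and 0.083 m and y of sleeve_b in the frame of bin_floor between -0.053 and 0.053 m and linear speed of each of bushing_a, bushing_b, bushing_c, bushing_d, bushing_e, bushing_f, sleeve_a, sleeve_b below 0.03 m/s); the robot touches nothing.
It fails at once if a spool is moved more than 3 cm or knocked over (distance of any of spool_a, spool_b from where it was at the start of the episode above 0.03 m or angle between any of spool_a, spool_b's own z axis and vertical above 0.6 rad).
It fails at once if the hub or the bolt is moved more than 3 cm or knocked over (distance of any of hub, bolt from where it was at the start of the episode above 0.03 m or angle between any of hub, bolt's own z axis and vertical above 0.6 rad).
It fails at once if the tin or the spanner is moved more than 3 cm or tipped (distance of any of tin, spanner from where it was at the start of the episode above 0.03 m or angle between any of tin, spanner's own z axis and vertical above 0.6 rad).
Of bushing_a, bushing_c only 1 to 2 are there at a start; the rules pass over those that are not, and their reading is None.
Of bushing_d, bushing_e, bushing_f only 2 to 3 are there at a start; the rules pass over those that are not, and their reading is None.
At some moment in a run one of bushing_a, bushing_d, bushing_e, bushing_f may be knocked a few centimetres aside while the robot is not near it.
Once in a run the grip may slacken for a moment while it holds something.
It also fails if it takes over 210 s, if anything falls off the work surface, if the arm or the gripper's body presses on something with over 40 N, if the wrist force passes 120 N, or if a joint passes its speed limit or range.

## Working session

There is one attempt and no reset: what is moved stays moved. The work goes in short steps, Python scripts to look and compute and a tool call to move; the robot and the scene stay as the last step left them, time stands still between calls to the robot, and variables do not carry over. Pictures are saved under pics/ and viewed, at most 14 in all, crops included, and the job is handed in when it is done.

Besides the shell and the picture viewer there is one more tool, called after ">>>" as name(argument=value, ...), one argument or row to a line, values as JSON. jog_arm: Moves the arm, as the interface text tells. Its arguments: {"type":"object","properties":{"targets":{"type":"array"},"grip_force":{"type":"number"}},"required":["targets"]}

```bash
ls; mkdir -p pics; cat > h.py <<'E'
import numpy as np, cv2
from station import bot, imaging
def cal(n):
    c=imaging.get_calibration(n); f=240/np.tan(np.radians(c["vertical_fov"])/2)
    K=np.array([[f,0,c["cx"]],[0,f,c["cy"]],[0,0,1]])
    if "R" in c: R=np.array(c["R"]);t=np.array(c["t"])
    else:
        s=bot.sense(); T=np.array(c["tool_from_camera"]); Rw=np.array(s["orientation"])@T[:3,:3]
        p=np.array(s["ee_pos"])+np.array(s["orientation"])@T[:3,3]; R=Rw.T; t=-R@p
    return K,c["k1"],R,t
def ray2plane(C,uv,z):
    K,k1,R,t=C
    uv=np.atleast_2d(np.float64(uv)).reshape(-1,1,2)
    q=cv2.undistortPoints(uv,K,np.array([k1,0,0,0.]))[:,0]
    d=np.c_[q,np.ones(len(q))]@R; o=-R.T@t
    return o+d*((z-o[2])/d[:,2:3])
def proj(C,X):
    K,k1,R,t=C
    return cv2.projectPoints(np.float64(X).reshape(-1,3),cv2.Rodrigues(R)[0],t,K,np.array([k1,0,0,0.]))[0][:,0]
E
python3 - <<'E'
from h import *
for n in ["top","side"]:
    cv2.imwrite(f"pics/{n}0.png",imaging.grab_frame(n)); C=cal(n); print(n,C[1],-C[2].T@C[3],C[0][0,0])
s=bot.sense();print(s)
E
```

```text
pics
top -0.08614245104051957 [0.38195494 0.02280146 1.07290027] 459.5824595945875
side -0.0036154136717539333 [-0.03678541  0.59234643  0.64095243] 491.9644895482008
{'clock': 0.1, 'joint_pos': array([-74.20946262,  23.59409048,  -0.72697646,  91.49711537,
         0.31914048,  64.9918287 ,  -4.71015392]), 'qvel': array([ 0.0537171 , -0.20316151,  0.05047653, -0.32871983,  0.02466396,
       -0.09842114, -0.03399999]), 'joint_torque': array([ 2.67871175e-03, -5.89107478e+01,  6.43823259e-01, -2.91708738e+01,
       -5.37505012e-02,  1.46517658e-02,  8.07189349e-05]), 'ee_pos': array([0.21055371, 0.58798828, 0.21952319]), 'orientation': array([[-9.41475537e-01,  3.37081081e-01, -3.98329593e-04],
       [ 3.37081306e-01,  9.41474563e-01, -1.35680680e-03],
       [-8.23367234e-05, -1.41166987e-03, -9.99999000e-01]]), 'wrist_force': array([ 0.4673251 ,  0.17994697, -0.48497322]), 'moment': array([-0.01796281, -0.00852399, -0.03615054]), 'grip_force': 0.0, 'gripper_width': 0.08784200312353323}
```

View pics/top0.png

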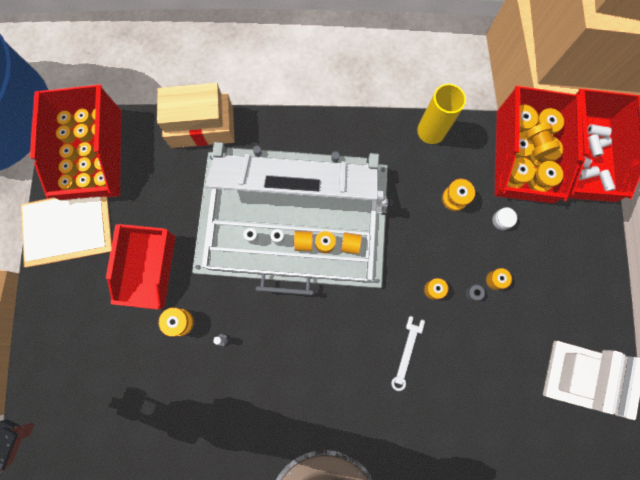

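View pics/side0.png

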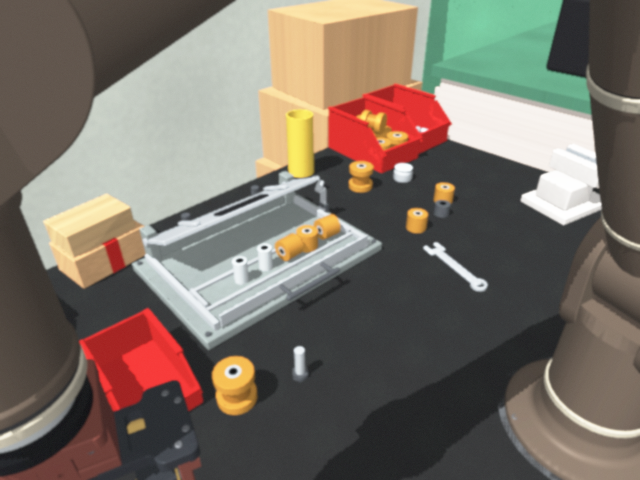

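The top view shows two sleeves in the lane at (250,234) and (277,236). Next along are a lying bushing at (303,241), a standing one at (326,241) and another lying one at (351,243). On the bench there are bushings at (437,289) and (501,279), with the hub between them at (477,293). The small red bin is at (140,266), spool_b at (174,322) and the bolt at (221,341).

```bash
cat > meas.py <<'E'
from h import *
import sys
def amber(im):
    hsv=cv2.cvtColor(im,cv2.COLOR_BGR2HSV)
    return cv2.inRange(hsv,(10,120,90),(30,255,255))
def bores(im,C,z,box):
    x0,y0,x1,y1=box; g=cv2.cvtColor(im,cv2.COLOR_BGR2GRAY)[y0:y1,x0:x1]
E
python3 - <<'E'
from h import *
from meas import amber
C=cal("top"); im=cv2.imread("pics/top0.png")
a=amber(im)
n,l,st,ce=cv2.connectedComponentsWithStats(a)
for i in range(1,n):
    if st[i,4]>60 and 130<st[i,1]<340 and 140<st[i,0]<520: print("amber",st[i],ce[i].round(1),ray2plane(C,ce[i],.05).round(3)[0])
hsv=cv2.cvtColor(im,cv2.COLOR_BGR2HSV)
r=cv2.inRange(hsv,(0,120,60),(8,255,255))|cv2.inRange(hsv,(172,120,60),(180,255,255))
r[:215]=0;r[310:]=0;r[:,:100]=0;r[:,180:]=0
cnt=max(cv2.findContours(r,0,2)[0],key=cv2.contourArea)
print("bin",cv2.minAreaRect(cnt),cv2.approxPolyDP(cnt,4,True)[:,0].tolist())
crop=im[200:300,185:395]
cv2.imwrite("pics/crop1.png",cv2.resize(crop,None,fx=3.8,fy=3.8,interpolation=cv2.INTER_CUBIC))
S=cal("side")
im=cv2.imread("pics/side0.png")
cv2.imwrite("pics/crop2.png",cv2.resize(im[170:350,130:390],None,fx=3,fy=3,interpolation=cv2.INTER_CUBIC))
E
```

```text
amber [442 178  34  33 726] [457.8 194.7] [ 0.701 -0.304  0.05 ]
amber [294 231  19  20 346] [302.7 240.6] [0.585 0.057 0.05 ]
amber [315 231  21  22 284] [324.8 241.9] [0.583 0.007 0.05 ]
amber [341 233  20  21 346] [350.9 243.1] [ 0.581 -0.052  0.05 ]
amber [486 268  26  22 386] [498.2 278.8] [ 0.504 -0.389  0.05 ]
amber [424 278  25  22 353] [435.7 288.7] [ 0.48  -0.243  0.05 ]
amber [158 307  36  30 742] [175.6 321.7] [0.398 0.334 0.05 ]
bin ((138.7105255126953, 266.0330505371094), (63.20747756958008, 83.29518127441406), 8.91492748260498) [[116, 224], [105, 277], [110, 303], [163, 307], [175, 236], [165, 228]]
```

View pics/crop1.png

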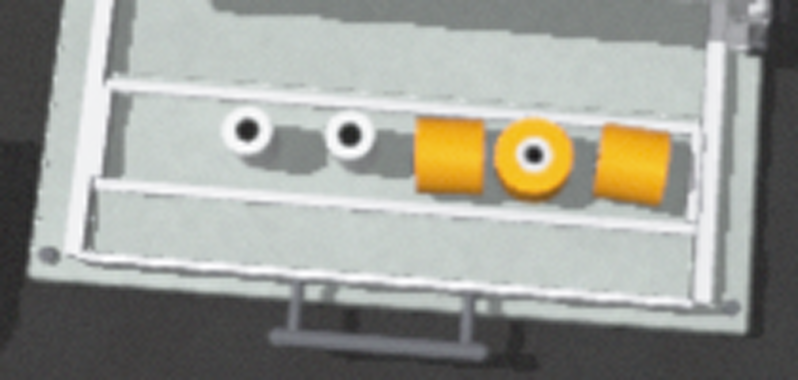

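The crop shows the lane lips running from (110,82) to (695,125) and from (98,185) to (692,230). The sleeve bores are at (247,130) and (349,135), and bushing_a's bore is at (534,154).

```bash
python3 - <<'E'
from h import *
C=cal("top")
def c(u,v): return (185+u/3.8-0.37,200+v/3.8-0.37)
def p(name,pts,z):
    w=ray2plane(C,pts,z); print(name,(w*1000).round(0)[:,:2].tolist()); return w
B=p("lipback",[c(110,82),c(695,125)],.034); F=p("lipfront",[c(98,185),c(692,230)],.034)
for L in(B,F):
    d=L[0]-L[1]; print("yaw",np.degrees(np.arctan2(-d[0],d[1])),np.linalg.norm(d))
p("slab front corners",[c(30,278),c(745,330)],.02)
p("slab2",[(386,165)],.02)
p("handle",[c(272,337),c(482,353)],.047)
p("sleeves",[c(247,130),c(349,135)],.076)
p("a",[c(534,154)],.068)
p("lying",[(302.7,240.6),(350.9,243.1)],.062)
p("d,e bore",[(437.5,288.5),(502,278.5)],.04)
p("hub,tin",[(477,293),(507,217)],.033)
p("bolt",[(218.5,341)],.06);p("spoolb",[(172.5,322)],.062)
p("bin rim",[(116,224),(175,236),(163,307),(110,303)],.074)
p("bin front corners z35",[(110,303),(163,307)],.035)
E
```

```text
lipback [[631.0, 266.0], [610.0, -92.0]]
lipfront [[567.0, 270.0], [545.0, -90.0]]
yaw -3.380786182058058 0.35900523391492745
yaw -3.4645026596564974 0.3603199432759009
slab front corners [[511.0, 311.0], [486.0, -123.0]]
slab2 [[781.0, -140.0]]
handle [[475.0, 159.0], [468.0, 35.0]]
sleeves [[593.0, 174.0], [591.0, 115.0]]
a [[583.0, 7.0]]
lying [[583.0, 57.0], [579.0, -51.0]]
d,e bore [[481.0, -250.0], [506.0, -402.0]]
hub,tin [[472.0, -344.0], [653.0, -426.0]]
bolt [[358.0, 235.0]]
spoolb [[397.0, 337.0]]
bin rim [[612.0, 480.0], [586.0, 342.0], [428.0, 357.0], [434.0, 476.0]]
bin front corners z35 [[436.0, 493.0], [430.0, 370.0]]
```

```bash
python3 - <<'E'
from h import *
im=cv2.imread("pics/top0.png")
a=cv2.resize(im[215:315,95:185],None,fx=4,fy=4,interpolation=cv2.INTER_CUBIC)
b=cv2.resize(im[205:305,415:515],None,fx=4,fy=4,interpolation=cv2.INTER_CUBIC)
cv2.imwrite("pics/crop3.png",np.hstack([a,b]))
E
```

```text
(no output)
```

View pics/crop3.png

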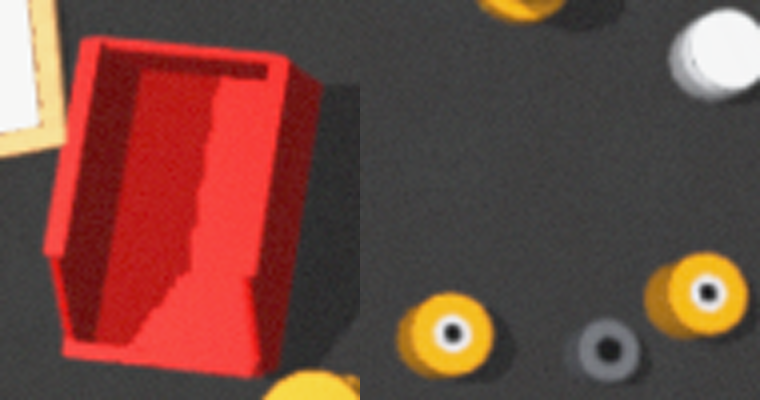

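>>> jog_arm(
  targets=[
    [[382,-414,0],[0,0,0.284],45],
    [[382,-414,0],[0,0,0.284],45],
    [[382,-414,0],[0,0,0.284],45],
    [[382,-414,0],[0,0,0.284],45],
    [[382,-414,0],[0,0,0.284],45],
    [[382,-414,0],[0,0,0.284],45],
    [[382,-414,0],[0,0,0.284],45],
    [[382,-414,0],[0,0,0.284],45],
    [[382,-414,0],[0,0,0.284],45],
    [[382,-414,0],[0,0,0.284],45],
    [[382,-414,0],[0,0,0.284],45],
    [[382,-414,0],[0,0,0.284],45],
  ],
  grip_force=30,
)

```text
clock: 1.1
ee_pos: [0.5506, 0.2191, 0.2201]
orientation: [[-0.998, 0.06, -0.0], [0.06, 0.998, -0.0], [0.0, -0.0, -1.0]]
wrist_force: [0.6, 1.5, 0.1]
gripper_width: 0.045
grip_force: 0.0
```

```bash
python3 - <<'E'
from h import *
C=cal("top")
q=lambda u,v:(95+u/4-.37,215+v/4-.37)
print(ray2plane(C,[q(82,38),q(290,58),q(45,255),q(250,278)],.07).round(3)[:,:2].tolist())
print(ray2plane(C,[q(63,355),q(258,376)],.035).round(3)[:,:2].tolist())
s=bot.sense();print(s["ee_pos"].round(4),s["orientation"].round(3).tolist())
E
```

```text
[[0.612, 0.483], [0.602, 0.362], [0.488, 0.492], [0.478, 0.375]]
[[0.435, 0.492], [0.426, 0.378]]
[0.5506 0.2191 0.2201] [[-0.998, 0.06, -0.0], [0.06, 0.998, -0.0], [0.0, -0.0, -1.0]]
```

>>> jog_arm(
  targets=[
    [[42,-45,0],[0,0,0],45],
    [[42,-45,0],[0,0,0],45],
    [[42,-45,-40],[0,0,0],45],
    [[42,-45,-80],[0,0,0],45],
    [[42,-45,-80],[0,0,0],45],
    [[42,-45,-80],[0,0,0],45],
  ],
)

```text
clock: 1.6
ee_pos: [0.5901, 0.1755, 0.1386]
orientation: [[-0.998, 0.06, -0.005], [0.06, 0.998, -0.002], [0.005, -0.002, -1.0]]
wrist_force: [0.1, 0.1, 1.0]
gripper_width: 0.045
grip_force: 0.0
```

```bash
python3 - <<'E'
from h import *
C=cal("wrist"); s=bot.sense(); im=imaging.grab_frame("wrist"); cv2.imwrite("pics/w1.png",im)
print(s["ee_pos"].round(4), proj(C,[[.593,.174,.076],[.591,.115,.076]]), -C[2].T@C[3])
E
```

```text
[0.5901 0.1755 0.1386] [[321.17977441 260.45364247]
 [228.89382157 262.50048958]] [0.52285951 0.1805769  0.30357901]
```

View pics/w1.png

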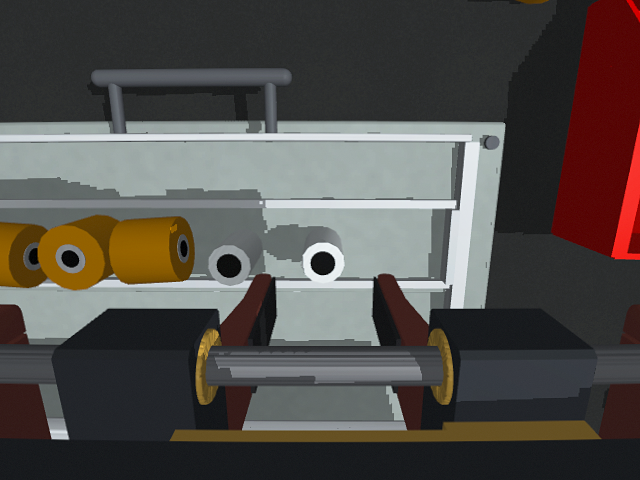

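The wrist picture shows the sleeve bore at (322,262), against a predicted (321,260), so the measurements hold.

>>> jog_arm(
  targets=[
    [[2,-1,-40],[0,0,0],45],
    [[2,-1,-76],[0,0,0],45],
    [[2,-1,-76],[0,0,0],45],
    [[2,-1,-76],[0,0,0],20],
    [[2,-1,-76],[0,0,0],20],
    [[2,-1,-76],[0,0,0],20],
    [[2,-1,-76],[0,0,0],20],
    [[2,-1,-76],[0,0,0],20],
    [[2,-1,-36],[0,0,0],20],
    [[2,-1,4],[0,0,0],20],
    [[2,-1,64],[0,0,0],20],
    [[2,-1,64],[0,0,0],20],
  ],
)

```text
clock: 2.65
ee_pos: [0.596, 0.1754, 0.2116]
orientation: [[-0.998, 0.06, 0.008], [0.06, 0.998, 0.003], [-0.008, 0.004, -1.0]]
wrist_force: [1.5, -0.8, -0.9]
gripper_width: 0.0269
grip_force: 30.0
```

>>> jog_arm(
  targets=[
    [[-41,252,0],[0,0,0],20],
    [[-41,252,0],[0,0,0],20],
    [[-41,252,0],[0,0,0],20],
    [[-41,252,0],[0,0,0],20],
    [[-41,252,0],[0,0,0],20],
    [[-41,252,0],[0,0,0],20],
    [[-41,252,0],[0,0,0],20],
    [[-41,252,-40],[0,0,0],20],
    [[-41,252,-80],[0,0,0],20],
    [[-41,252,-110],[0,0,0],20],
    [[-41,252,-110],[0,0,0],20],
  ],
)

```text
clock: 3.57
ee_pos: [0.5495, 0.4244, 0.0884]
orientation: [[-0.998, 0.059, -0.007], [0.059, 0.998, -0.006], [0.007, -0.007, -1.0]]
wrist_force: [-1.4, -0.5, -1.5]
gripper_width: 0.027
grip_force: 30.0
```

>>> jog_arm(
  targets=[
    [[0,2,-43],[0,0,0],20],
    [[0,2,-43],[0,0,0],20],
    [[0,2,-43],[0,0,0],20],
    [[0,2,-43],[0,0,0],45],
    [[0,2,-43],[0,0,0],45],
    [[0,2,-43],[0,0,0],45],
    [[0,2,-43],[0,0,0],45],
    [[0,2,0],[0,0,0],45],
    [[0,2,40],[0,0,0],45],
    [[0,2,80],[0,0,0],45],
    [[0,2,115],[0,0,0],45],
    [[0,2,115],[0,0,0],45],
  ],
)

```text
clock: 4.57
ee_pos: [0.556, 0.4312, 0.2194]
orientation: [[-0.998, 0.06, 0.01], [0.06, 0.998, 0.009], [-0.01, 0.01, -1.0]]
wrist_force: [1.6, -0.1, 0.8]
gripper_width: 0.045
grip_force: 0.0
```

>>> jog_arm(
  targets=[
    [[36,-315,0],[0,0,0],45],
    [[36,-315,0],[0,0,0],45],
    [[36,-315,0],[0,0,0],45],
    [[36,-315,0],[0,0,0],45],
    [[36,-315,0],[0,0,0],45],
    [[36,-315,0],[0,0,0],45],
    [[36,-315,0],[0,0,0],45],
    [[36,-315,0],[0,0,0],45],
    [[36,-315,-40],[0,0,0],45],
    [[36,-315,-70],[0,0,0],45],
    [[36,-315,-70],[0,0,0],45],
    [[36,-315,-70],[0,0,0],45],
  ],
)

```text
clock: 5.57
ee_pos: [0.5879, 0.1139, 0.1389]
orientation: [[-0.998, 0.06, -0.002], [0.06, 0.998, -0.001], [0.002, -0.001, -1.0]]
wrist_force: [-0.3, -0.1, 0.2]
gripper_width: 0.0449
grip_force: 0.0
```

>>> jog_arm(
  targets=[
    [[2,1,-20],[0,0,0],36],
    [[2,1,-40],[0,0,0],36],
    [[2,1,-76],[0,0,0],36],
    [[2,1,-76],[0,0,0],20],
    [[2,1,-76],[0,0,0],20],
    [[2,1,-76],[0,0,0],20],
    [[2,1,-76],[0,0,0],20],
    [[2,1,-36],[0,0,0],20],
    [[2,1,4],[0,0,0],20],
    [[2,1,44],[0,0,0],20],
    [[2,1,64],[0,0,0],20],
    [[2,1,64],[0,0,0],20],
  ],
)

```text
clock: 6.57
ee_pos: [0.5942, 0.1155, 0.2114]
orientation: [[-0.998, 0.06, 0.012], [0.06, 0.998, 0.004], [-0.011, 0.004, -1.0]]
wrist_force: [1.2, -0.9, -0.6]
gripper_width: 0.0275
grip_force: 30.0
```

>>> jog_arm(
  targets=[
    [[-100,316,0],[0,0,0],20],
    [[-100,316,0],[0,0,0],20],
    [[-100,316,0],[0,0,0],20],
    [[-100,316,0],[0,0,0],20],
    [[-100,316,0],[0,0,0],20],
    [[-100,316,0],[0,0,0],20],
    [[-100,316,0],[0,0,0],20],
    [[-100,316,0],[0,0,0],20],
    [[-100,316,-40],[0,0,0],20],
    [[-100,316,-80],[0,0,0],20],
    [[-100,316,-110],[0,0,0],20],
    [[-100,316,-110],[0,0,0],20],
  ],
)

```text
clock: 7.57
ee_pos: [0.4874, 0.4284, 0.0874]
orientation: [[-0.998, 0.059, -0.007], [0.059, 0.998, -0.007], [0.006, -0.007, -1.0]]
wrist_force: [-0.5, -0.2, -1.2]
gripper_width: 0.027
grip_force: 30.0
```

>>> jog_arm(
  targets=[
    [[0,0,-43],[0,0,0],20],
    [[0,0,-43],[0,0,0],20],
    [[0,0,-43],[0,0,0],20],
    [[0,0,-43],[0,0,0],45],
    [[0,0,-43],[0,0,0],45],
    [[0,0,-43],[0,0,0],45],
    [[0,0,-43],[0,0,0],45],
    [[0,0,0],[0,0,0],45],
    [[0,0,40],[0,0,0],45],
    [[0,0,80],[0,0,0],45],
    [[0,0,115],[0,0,0],45],
    [[0,0,115],[0,0,0],45],
  ],
)

```text
clock: 8.57
ee_pos: [0.4937, 0.4335, 0.2178]
orientation: [[-0.998, 0.06, 0.009], [0.06, 0.998, 0.01], [-0.009, 0.01, -1.0]]
wrist_force: [0.7, 1.1, 0.7]
gripper_width: 0.0449
grip_force: 0.0
```

>>> jog_arm(
  targets=[
    [[95,-310,0],[0,0,0.1],60],
    [[95,-310,0],[0,0,0.2],60],
    [[95,-310,0],[0,0,0.3],60],
    [[95,-310,0],[0,0,0.42],60],
    [[95,-310,0],[0,0,0.54],60],
    [[95,-310,0],[0,0,0.66],60],
    [[95,-310,0],[0,0,0.78],60],
    [[95,-310,0],[0,0,0.9],60],
    [[95,-310,0],[0,0,1.02],60],
    [[95,-310,0],[0,0,1.14],60],
    [[95,-310,0],[0,0,1.26],60],
    [[95,-310,0],[0,0,1.38],60],
  ],
)

```text
clock: 9.57
ee_pos: [0.5859, 0.1205, 0.2089]
orientation: [[-0.243, -0.97, 0.001], [-0.97, 0.243, 0.0], [-0.0, -0.001, -1.0]]
wrist_force: [0.2, 0.4, 0.2]
gripper_width: 0.0599
grip_force: 0.0
```

```bash
python3 - <<'E'
from h import *
s=bot.sense();print(s["joint_pos"].round(1),s["ee_pos"].round(4),s["orientation"].round(3).tolist())
im=imaging.grab_frame("top")
cv2.imwrite("pics/top1.png",im)
E
```

```text
[-11.7  21.7  -6.   95.9   2.5  62.5 147.5] [0.5859 0.1205 0.2089] [[-0.243, -0.97, 0.001], [-0.97, 0.243, 0.0], [-0.0, -0.001, -1.0]]
```

View pics/top1.png

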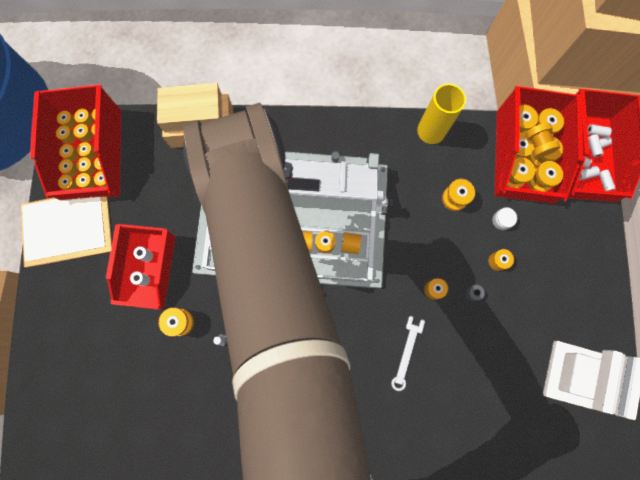

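Top view: both sleeves stand in the bin at (139,252) and (137,278). bushing_e has been knocked to (504,260). The wrist joint is near its limit, so I'll turn back the other way.

>>> jog_arm(
  targets=[
    [[0,-30,10],[0,0,-0.12],60],
    [[0,-63,10],[0,0,-0.24],60],
    [[0,-63,10],[0,0,-0.36],60],
    [[0,-63,10],[0,0,-0.48],60],
    [[0,-63,10],[0,0,-0.6],60],
    [[0,-63,10],[0,0,-0.72],60],
    [[0,-63,10],[0,0,-0.84],60],
    [[0,-63,10],[0,0,-0.96],60],
    [[0,-63,10],[0,0,-1.08],60],
    [[0,-63,10],[0,0,-1.2],60],
    [[0,-63,10],[0,0,-1.32],60],
    [[0,-63,10],[0,0,-1.44],60],
  ],
)

```text
clock: 10.62
ee_pos: [0.5858, 0.0581, 0.2188]
orientation: [[-0.992, 0.128, 0.001], [0.128, 0.992, 0.0], [-0.001, 0.001, -1.0]]
wrist_force: [0.2, 1.0, -0.3]
gripper_width: 0.06
grip_force: 0.0
```

>>> jog_arm(
  targets=[
    [[0,0,0],[0,0,-0.12],60],
    [[0,0,0],[0,0,-0.24],60],
    [[0,0,0],[0,0,-0.36],60],
    [[0,0,0],[0,0,-0.48],60],
    [[0,0,0],[0,0,-0.6],60],
    [[0,0,0],[0,0,-0.72],60],
    [[0,0,0],[0,0,-0.84],60],
    [[0,0,0],[0,0,-0.96],60],
    [[0,0,0],[0,0,-1.08],60],
    [[0,0,0],[0,0,-1.2],60],
    [[0,0,0],[0,0,-1.32],60],
    [[0,0,0],[0,0,-1.44],60],
  ],
)

```text
clock: 11.62
ee_pos: [0.5858, 0.0581, 0.2188]
orientation: [[-0.002, 1.0, 0.001], [1.0, 0.002, 0.001], [0.001, 0.001, -1.0]]
wrist_force: [0.2, 0.3, -0.2]
gripper_width: 0.0601
grip_force: 0.0
```

```bash
python3 - <<'E'
from h import *
s=bot.sense();print(s["joint_pos"].round(1),s["ee_pos"].round(4),s["orientation"].round(3).tolist())
C=cal("wrist");im=imaging.grab_frame("wrist");cv2.imwrite("pics/w2.png",im)
from meas import amber
n,l,st,ce=cv2.connectedComponentsWithStats(amber(im))
for i in range(1,n):
    if st[i,4]>200: print(st[i],ce[i])
print(proj(C,[[.585,.057,.074],[.585,.007,.068],[.58,-.051,.074]]), -C[2].T@C[3])
E
```

```text
[-31.1  21.2  27.5  98.3 -10.8  63.1  -0.2] [0.5858 0.0581 0.2188] [[-0.002, 1.0, 0.001], [1.0, 0.002, 0.001], [0.001, 0.001, -1.0]]
[ 296  200   53  146 5947] [322.00739869 269.87708088]
[ 155  329   33   76 1079] [167.67006487 364.92678406]
[462 329  32  76 909] [481.13641364 365.36963696]
[ 213  420  427   22 5843] [447.7826459  432.71795311]
[[322.37019294 229.77407747]
 [322.2593859  282.56359752]
 [316.678177   343.81389809]] [0.58593314 0.1272996  0.38356233]
```

View pics/w2.png

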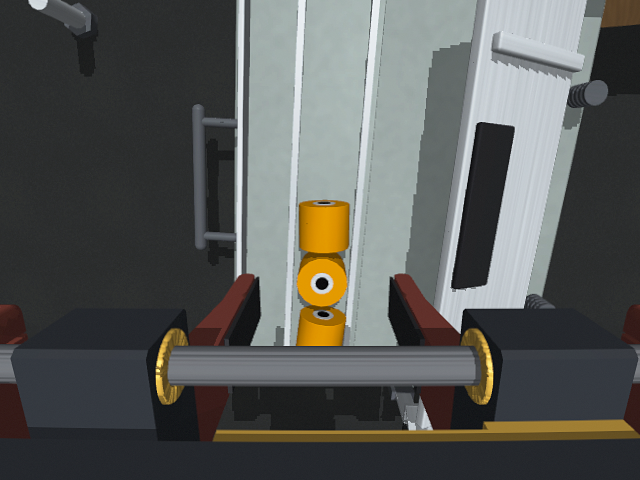

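The wrist picture shows b lying at (324,228) with its top spanning rows 205 to 252. a stands at (322,284) and c lies at (321,325). The plate pad is at (485,205).

```bash
python3 - <<'E'
from h import *
C=cal("wrist")
f=lambda p,z: print((ray2plane(C,p,z)*1000).round(1)[:,:2].tolist())
f([[324,206],[324,252]],.074); f([[299,228],[349,228]],.055); f([[322,284]],.068); f([[323,309]],.072)
f([[303,10],[289,330]],.034);f([[376,10],[352,300]],.034)
f([[475,60],[441,310]],.11); f([[497,125],[470,288]],.118)
E
```

```text
[[586.5, 77.5], [586.3, 37.5]]
[[563.9, 54.5], [608.9, 54.3]]
[[584.3, 5.7]]
[[585.1, -16.8]]
[[569.6, 237.2], [549.7, -57.8]]
[[630.9, 237.0], [614.2, -24.7]]
[[689.2, 182.7], [679.4, -0.7]]
[[705.1, 140.0], [697.5, 21.1]]
```

>>> jog_arm(
  targets=[
    [[0,7,0],[-0.12,0.003,-0.009],60],
    [[0,7,0],[-0.24,0.007,-0.018],60],
    [[0,7,0],[-0.36,0.01,-0.027],60],
    [[0,7,0],[-0.48,0.013,-0.036],60],
    [[0,7,0],[-0.6,0.017,-0.046],60],
    [[0,7,0],[-0.7,0.02,-0.053],60],
    [[0,7,0],[-0.75,0.021,-0.057],60],
    [[0,7,-40],[-0.75,0.021,-0.057],60],
    [[0,7,-80],[-0.75,0.021,-0.057],60],
    [[0,7,-105],[-0.75,0.021,-0.057],60],
    [[0,7,-105],[-0.75,0.021,-0.057],60],
    [[0,7,-105],[-0.75,0.021,-0.057],60],
  ],
)

```text
clock: 12.67
ee_pos: [0.5854, 0.0647, 0.1132]
orientation: [[0.032, 0.999, -0.04], [0.73, -0.051, -0.682], [-0.683, -0.008, -0.73]]
wrist_force: [0.1, 0.3, 0.3]
gripper_width: 0.0601
grip_force: 0.0
```

```bash
python3 - <<'E'
from h import *
s=bot.sense();print(s["joint_pos"].round(1),s["ee_pos"].round(4),s["orientation"].round(3).tolist())
E
```

```text
[-53.5  45.   34.   94.9  15.5  67.8 -34.9] [0.5854 0.0647 0.1132] [[0.032, 0.999, -0.04], [0.73, -0.051, -0.682], [-0.683, -0.008, -0.73]]
```

>>> jog_arm(
  targets=[
    [[1,1,-36],[0,0,0],60],
    [[1,1,-56],[0,0,0],60],
    [[1,1,-56],[0,0,0],60],
    [[1,1,-56],[0,0,0],60],
    [[1,1,-56],[0,0,0],30],
    [[1,1,-56],[0,0,0],30],
    [[1,1,-56],[0,0,0],30],
    [[1,1,-56],[0,0,0],30],
    [[1,1,-56],[0,0,0],30],
    [[1,1,-20],[0,0,0],30],
    [[1,1,20],[0,0,0],30],
    [[1,1,20],[0,0,0],30],
  ],
  grip_force=40,
)

```text
clock: 13.67
ee_pos: [0.5898, 0.0658, 0.14]
orientation: [[0.039, 0.999, -0.034], [0.733, -0.052, -0.679], [-0.679, 0.002, -0.734]]
wrist_force: [1.9, -0.1, -0.7]
gripper_width: 0.0417
grip_force: 39.6
```

```bash
python3 - <<'E'
from h import *
w=imaging.grab_frame("wrist"); s=imaging.grab_frame("side")
a=cv2.resize(w[150:450,160:480],None,fx=1.25,fy=1.25); b=cv2.resize(s[130:310,200:410],(400,375))
h=min(a.shape[0],b.shape[0]);cv2.imwrite("pics/g1.png",np.hstack([a[:h],b[:h]]))
x=bot.sense();print(x["gripper_width"],x["wrist_force"],x["grip_force"])
E
```

```text
0.04159026156492398 [-1.09334101 -0.45894257 -1.33839455] 39.62086021900177
```

View pics/g1.png

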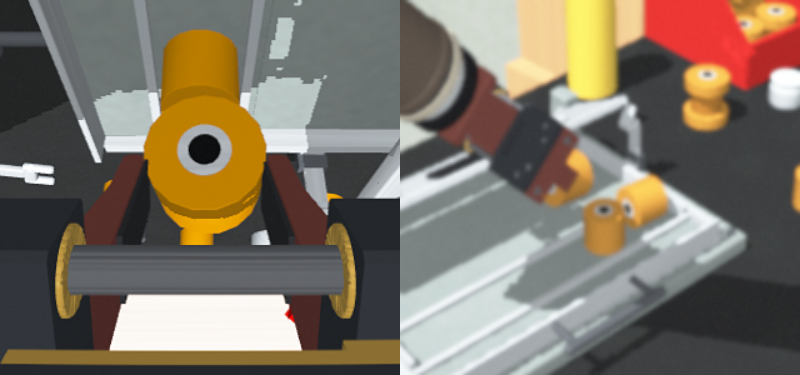

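The picture shows b held axially true between the pads. a is standing and c is lying, neither disturbed.

>>> jog_arm(
  targets=[
    [[1,20,30],[0.125,-0.007,0],30],
    [[3,50,50],[0.25,-0.014,0],30],
    [[5,81,50],[0.375,-0.022,0],30],
    [[5,81,50],[0.5,-0.029,0],30],
    [[5,81,50],[0.624,-0.036,0],30],
    [[5,81,50],[0.749,-0.043,0],30],
    [[5,81,50],[0.873,-0.051,0],30],
    [[5,81,50],[0.998,-0.058,0],30],
    [[5,81,50],[1.123,-0.065,0],30],
    [[5,81,50],[1.247,-0.072,0],30],
    [[5,81,50],[1.372,-0.08,0],30],
    [[5,81,50],[1.497,-0.087,0],30],
  ],
)

```text
clock: 14.77
ee_pos: [0.5922, 0.1461, 0.1836]
orientation: [[0.034, 0.998, 0.043], [0.728, -0.054, 0.684], [0.685, 0.009, -0.728]]
wrist_force: [-1.2, 0.4, -2.6]
gripper_width: 0.0417
grip_force: 39.7
```

>>> jog_arm(
  targets=[
    [[0,0,0],[0,0,0],30],
    [[0,0,0],[0,0,0],30],
  ],
)

```text
clock: 14.93
ee_pos: [0.5911, 0.1441, 0.1805]
orientation: [[0.041, 0.998, 0.039], [0.733, -0.057, 0.678], [0.679, 0.001, -0.734]]
wrist_force: [-0.6, -0.3, -1.1]
gripper_width: 0.0409
grip_force: 39.3
```

>>> jog_arm(
  targets=[
    [[1,2,-40],[0,0,0],30],
    [[1,2,-80],[0,0,0],30],
    [[1,2,-105],[0,0,0],30],
    [[1,2,-115],[0,0,0],30],
    [[1,2,-120],[0,0,0],30],
    [[1,2,-120],[0,0,0],30],
  ],
)

```text
clock: 15.43
ee_pos: [0.5927, 0.1503, 0.0633]
orientation: [[0.032, 0.999, 0.038], [0.732, -0.049, 0.679], [0.68, 0.006, -0.733]]
wrist_force: [0.7, -0.3, -0.5]
gripper_width: 0.041
grip_force: 39.2
```

>>> jog_arm(
  targets=[
    [[0,0,-2],[0,0,0],30],
    [[0,0,-2],[0,0,0],30],
  ],
)

```text
clock: 15.6
ee_pos: [0.5936, 0.1493, 0.0627]
orientation: [[0.031, 0.999, 0.041], [0.732, -0.051, 0.679], [0.68, 0.009, -0.733]]
wrist_force: [-0.5, -0.5, -0.0]
gripper_width: 0.0409
grip_force: 39.2
```

>>> jog_arm(
  targets=[
    [[0,0,-3],[0,0,0],30],
    [[0,0,-3],[0,0,0],30],
    [[0,0,-3],[0,0,0],30],
  ],
)

```text
clock: 15.85
ee_pos: [0.5935, 0.1488, 0.0592]
orientation: [[0.032, 0.999, 0.041], [0.732, -0.052, 0.68], [0.681, 0.008, -0.732]]
wrist_force: [1.7, -1.2, 1.4]
gripper_width: 0.0413
grip_force: 39.2
```

>>> jog_arm(
  targets=[
    [[0,0,-2],[0,0,0],30],
    [[0,0,-2],[0,0,0],30],
    [[0,0,-2],[0,0,0],30],
  ],
)

```text
clock: 16.1
ee_pos: [0.594, 0.149, 0.0587]
orientation: [[0.032, 0.999, 0.042], [0.73, -0.052, 0.681], [0.683, 0.009, -0.731]]
wrist_force: [-1.5, -3.8, 12.9]
gripper_width: 0.0402
grip_force: 39.2
```

>>> jog_arm(
  targets=[
    [[0,0,1],[0,0,0],60],
    [[0,0,1],[0,0,0],60],
    [[0,0,1],[0,0,0],60],
    [[0,0,1],[0,0,0],60],
    [[0,0,20],[0,0,0],60],
    [[0,0,60],[0,0,0],60],
    [[0,0,100],[0,0,0],60],
    [[0,0,120],[0,0,0],60],
    [[0,0,120],[0,0,0],60],
  ],
)

```text
clock: 16.85
ee_pos: [0.5948, 0.1491, 0.1812]
orientation: [[0.028, 0.999, 0.045], [0.732, -0.051, 0.68], [0.681, 0.014, -0.732]]
wrist_force: [0.8, -0.7, -0.2]
gripper_width: 0.06
grip_force: 0.0
```

```bash
python3 - <<'E'
from h import *
C=cal("top")
f=lambda p,z: print((ray2plane(C,p,z)*1000).round(1)[:,:2].tolist())
c=lambda u,v:(185+u/3.8-.37,200+v/3.8-.37)
f([c(600,160),c(666,163),c(414,155),c(484,155)],.07)
w=imaging.grab_frame("wrist"); s=imaging.grab_frame("side")
a=cv2.resize(w,(480,360)); b=cv2.resize(s[150:330,150:390],(320,240))
o=np.zeros((360,800,3),np.uint8);o[:,:480]=a;o[:240,480:]=b
cv2.imwrite("pics/g2.png",o)
E
```

```text
[[579.8, -32.2], [578.7, -70.9], [581.1, 76.8], [581.7, 35.8]]
```

View pics/g2.png

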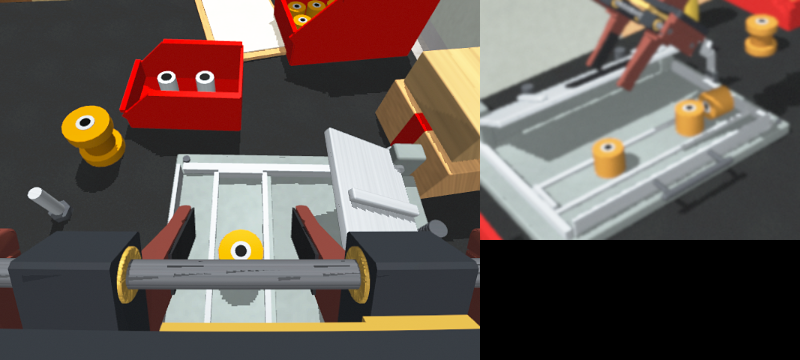

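b now stands upright in the lane, seen at (241,250) in the wrist view, and the sleeves are in the bin.

>>> jog_arm(
  targets=[
    [[-14,-208,0],[0,0,0],60],
    [[-14,-208,0],[0,0,0],60],
    [[-14,-208,0],[0,0,0],60],
    [[-14,-208,0],[0,0,0],60],
    [[-14,-208,0],[0,0,0],60],
    [[-14,-208,0],[0,0,0],60],
    [[-14,-208,-40],[0,0,0],60],
    [[-14,-208,-70],[0,0,0],60],
    [[-14,-208,-70],[0,0,0],60],
    [[-14,-208,-70],[0,0,0],60],
    [[-14,-208,-70],[0,0,0],60],
  ],
)

```text
clock: 17.87
ee_pos: [0.5788, -0.0587, 0.1066]
orientation: [[0.034, 0.999, 0.039], [0.731, -0.051, 0.68], [0.681, 0.006, -0.732]]
wrist_force: [0.8, -0.6, -0.1]
gripper_width: 0.0599
grip_force: 0.0
```

```bash
python3 - <<'E'
from h import *
s=bot.sense();print(s["joint_pos"].round(1),s["ee_pos"].round(4))
E
```

```text
[ 19.1  38.5   7.1  99.  -46.9  70.6  50.1] [ 0.5788 -0.0587  0.1066]
```

>>> jog_arm(
  targets=[
    [[0,-1,-30],[0,0,0],60],
    [[0,-1,-50],[0,0,0],60],
    [[0,-1,-50],[0,0,0],60],
    [[0,-1,-50],[0,0,0],60],
    [[0,-1,-50],[0,0,0],30],
    [[0,-1,-50],[0,0,0],30],
    [[0,-1,-50],[0,0,0],30],
    [[0,-1,-50],[0,0,0],30],
    [[0,-1,-50],[0,0,0],30],
    [[0,-1,-10],[0,0,0],30],
    [[0,-1,30],[0,0,0],30],
    [[0,-1,70],[0,0,0],30],
  ],
)

```text
clock: 18.87
ee_pos: [0.578, -0.06, 0.177]
orientation: [[0.035, 0.999, 0.038], [0.732, -0.052, 0.68], [0.681, 0.004, -0.732]]
wrist_force: [1.3, -1.1, -0.9]
gripper_width: 0.0432
grip_force: 39.6
```

>>> jog_arm(
  targets=[
    [[1,11,10],[-0.125,0.007,0],30],
    [[1,11,10],[-0.25,0.014,0],30],
    [[1,11,10],[-0.375,0.022,0],30],
    [[1,11,10],[-0.5,0.029,0],30],
    [[1,11,10],[-0.624,0.036,0],30],
    [[1,11,10],[-0.749,0.043,0],30],
    [[1,11,10],[-0.873,0.051,0],30],
    [[1,11,10],[-0.998,0.058,0],30],
    [[1,11,10],[-1.123,0.065,0],30],
    [[1,11,10],[-1.247,0.072,0],30],
    [[1,11,10],[-1.372,0.08,0],30],
    [[1,11,10],[-1.497,0.087,0],30],
  ],
)

```text
clock: 19.87
ee_pos: [0.5805, -0.0477, 0.1876]
orientation: [[0.034, 0.999, -0.036], [0.728, -0.049, -0.684], [-0.685, -0.003, -0.729]]
wrist_force: [0.6, 0.2, -2.3]
gripper_width: 0.0427
grip_force: 39.7
```

>>> jog_arm(
  targets=[
    [[0,0,-40],[0,0,0],30],
    [[0,0,-80],[0,0,0],30],
    [[0,0,-105],[0,0,0],30],
    [[0,0,-115],[0,0,0],30],
    [[0,0,-117],[0,0,0],30],
    [[0,0,-117],[0,0,0],30],
    [[0,0,-117],[0,0,0],30],
  ],
)

```text
clock: 20.45
ee_pos: [0.5807, -0.0493, 0.071]
orientation: [[0.035, 0.999, -0.038], [0.731, -0.052, -0.68], [-0.681, -0.004, -0.732]]
wrist_force: [0.9, -0.6, -1.9]
gripper_width: 0.0421
grip_force: 39.5
```

>>> jog_arm(
  targets=[
    [[0,0,-5],[0,0,0],30],
    [[0,0,-10],[0,0,0],30],
    [[0,0,-10],[0,0,0],30],
  ],
)

```text
clock: 20.7
ee_pos: [0.5798, -0.0488, 0.0591]
orientation: [[0.034, 0.999, -0.039], [0.731, -0.051, -0.68], [-0.681, -0.006, -0.732]]
wrist_force: [-0.1, 0.6, -0.7]
gripper_width: 0.0423
grip_force: 39.5
```

>>> jog_arm(
  targets=[
    [[0,0,-2],[0,0,0],30],
    [[0,0,-3],[0,0,0],30],
    [[0,0,-3],[0,0,0],30],
  ],
)

```text
clock: 20.95
ee_pos: [0.5802, -0.0496, 0.0577]
orientation: [[0.034, 0.999, -0.039], [0.73, -0.052, -0.682], [-0.683, -0.005, -0.73]]
wrist_force: [-1.9, 2.0, 8.0]
gripper_width: 0.0421
grip_force: 39.1
```

>>> jog_arm(
  targets=[
    [[0,0,1],[0,0,0],60],
    [[0,0,1],[0,0,0],60],
    [[0,0,1],[0,0,0],60],
    [[0,0,1],[0,0,0],60],
    [[0,0,40],[0,0,0],60],
    [[0,0,80],[0,0,0],60],
    [[0,0,120],[0.12,-0.007,0],60],
    [[0,0,140],[0.25,-0.015,0],60],
    [[0,0,140],[0.375,-0.022,0],70],
    [[0,0,140],[0.5,-0.029,0],70],
    [[0,0,140],[0.625,-0.036,0],70],
    [[0,0,140],[0.748,-0.044,0],70],
  ],
)

```text
clock: 21.95
ee_pos: [0.5807, -0.0489, 0.1982]
orientation: [[0.048, 0.999, 0.005], [0.999, -0.048, 0.001], [0.001, 0.005, -1.0]]
wrist_force: [-0.2, -1.4, -0.7]
gripper_width: 0.0699
grip_force: 0.0
```

>>> jog_arm(
  targets=[
    [[-40,-40,10],[0,0,0.12],70],
    [[-99,-120,10],[0,0,0.24],70],
    [[-99,-200,10],[0,0,0.36],70],
    [[-99,-200,10],[0,0,0.48],70],
    [[-99,-200,10],[0,0,0.6],70],
    [[-99,-200,10],[0,0,0.72],70],
    [[-99,-200,10],[0,0,0.84],70],
    [[-99,-200,10],[0,0,0.96],70],
    [[-99,-200,10],[0,0,1.08],70],
    [[-99,-200,10],[0,0,1.2],70],
    [[-99,-200,10],[0,0,1.32],70],
    [[-99,-200,10],[0,0,1.44],70],
  ],
)

```text
clock: 22.95
ee_pos: [0.4804, -0.2492, 0.2061]
orientation: [[-0.985, 0.173, 0.005], [0.173, 0.985, -0.0], [-0.004, 0.001, -1.0]]
wrist_force: [0.3, 0.6, 0.4]
gripper_width: 0.0701
grip_force: 0.0
```

```bash
python3 - <<'E'
from h import *
s=bot.sense();print(s["joint_pos"].round(1),s["ee_pos"].round(4),s["orientation"].round(3).tolist())
t=imaging.grab_frame("top"); C=cal("wrist"); w=imaging.grab_frame("wrist")
o=np.zeros((480,800,3),np.uint8);o[:300,:600]=cv2.resize(t[200:350,180:480],(600,300))
o[300:,:600]=0;o[300:480,:240]=cv2.resize(w,(240,180)); 
b=cv2.resize(t[230:310,415:515],(250,200));o[280:480,400:650]=b
cv2.imwrite("pics/g3.png",o);cv2.imwrite("pics/t3.png",t);cv2.imwrite("pics/w3.png",w)
E
```

```text
[ 14.3  15.9   9.8 104.9  -3.2  59.2 105.5] [ 0.4804 -0.2492  0.2061] [[-0.985, 0.173, 0.005], [0.173, 0.985, -0.0], [-0.004, 0.001, -1.0]]
```

View pics/g3.png

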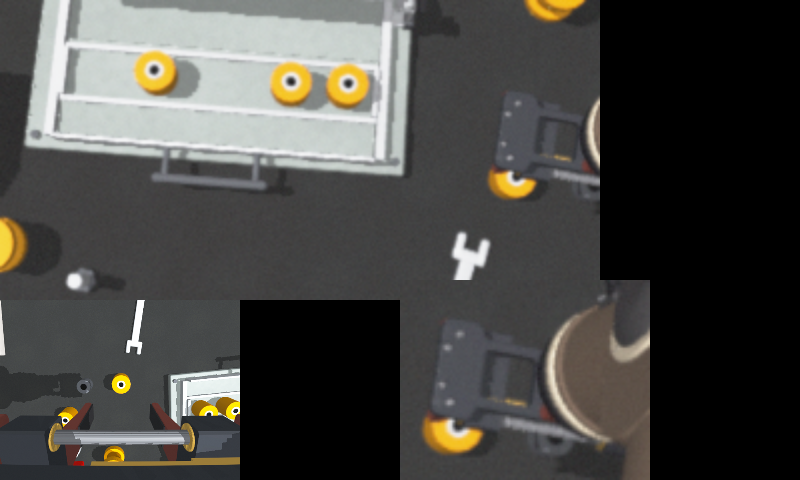

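All three lane bushings stand, at image points (257,235), (325,240) and (354,242). In the wrist view d is at about (323,224), e at about (179,315) and the hub at about (224,229).

```bash
python3 - <<'E'
from h import *
from meas import amber
C=cal("wrist");T=cal("top")
im=cv2.imread("pics/w3.png")
def ring(im,u,v,r=22):
    u,v=int(u),int(v);g=im[v-r:v+r,u-r:u+r]; h=cv2.cvtColor(g,cv2.COLOR_BGR2HSV)
    m=((h[...,1]<70)&(h[...,2]>150)).astype(np.uint8)
    M=cv2.moments(m,True); return (u-r+M["m10"]/M["m00"],v-r+M["m01"]/M["m00"]),M["m00"]
for n,u,v in[("d",323,224),("e",179,315)]:
    c,a=ring(im,u,v); print(n,c,a,(ray2plane(C,c,.04)*1000).round(1)[0])
t0=cv2.imread("pics/top1.png");c,a=ring(t0,504,260,8);print("e top",c,a,(ray2plane(T,c,.04)*1000).round(1)[0])
c,a=ring(t0,437,289,8);print("d top",c,a,(ray2plane(T,c,.04)*1000).round(1)[0])
t=cv2.imread("pics/t3.png")
for p in [(257,235),(325.5,240.5),(354,242)]:
    c,a=ring(t,*p,8); w=ray2plane(T,c,.068)[0]*1000; d=w[:2]-[588,88.5]
    print(c,a,w.round(1), "lane",d@[.9983,-.0585],d@[.0585,.9983])
E
```

```text
d (322.6380597014925, 225.16044776119404) 268.0 [ 483.5 -250.4   40. ]
e (173.695, 320.49) 200.0 [ 551.4 -410.1   40. ]
e top (504.05128205128204, 258.20512820512823) 39.0 [ 552.9 -409.4   40. ]
d top (437.68, 288.12) 25.0 [ 482.  -250.5   40. ]
(256.3207547169811, 234.03773584905662) 53.0 [594.7 160.6  68. ] lane 2.4416417873589262 72.33610619203694
(324.9423076923077, 239.34615384615384) 52.0 [585.   7.  68.] lane 1.812704439162013 -81.520816113212
(353.63829787234044, 240.82978723404256) 47.0 [582.7 -57.1  68. ] lane 3.226382216830171 -145.65483514533815
```

>>> jog_arm(
  targets=[
    [[2,-1,-40],[0,0,0.116],64],
    [[2,-1,-80],[0,0,0.116],64],
    [[2,-1,-120],[0,0,0.116],64],
    [[2,-1,-150],[0,0,0.116],64],
    [[2,-1,-177],[0,0,0.116],64],
    [[2,-1,-177],[0,0,0.116],64],
    [[2,-1,-177],[0,0,0.116],64],
    [[2,-1,-177],[0,0,0.116],30],
    [[2,-1,-177],[0,0,0.116],30],
    [[2,-1,-177],[0,0,0.116],30],
    [[2,-1,-177],[0,0,0.116],30],
    [[2,-1,-177],[0,0,0.116],30],
  ],
  grip_force=25,
)

```text
clock: 24.05
ee_pos: [0.4839, -0.2506, 0.031]
orientation: [[-0.998, 0.064, 0.008], [0.064, 0.998, -0.001], [-0.008, -0.0, -1.0]]
wrist_force: [-0.8, 0.7, 7.6]
gripper_width: 0.0456
grip_force: 25.0
```

>>> jog_arm(
  targets=[
    [[0,0,40],[0,0,0],30],
    [[0,0,80],[0,0,0],30],
    [[0,0,120],[0,0,0],30],
    [[20,40,140],[0,0,0],30],
    [[104,334,140],[0,0,0],30],
    [[104,334,140],[0,0,0],30],
    [[104,334,140],[0,0,0],30],
    [[104,334,140],[0,0,0],30],
    [[104,334,140],[0,0,0],30],
    [[104,334,140],[0,0,0],30],
    [[104,334,140],[0,0,0],30],
    [[104,334,140],[0,0,0],30],
  ],
)

```text
clock: 25.05
ee_pos: [0.5872, 0.0906, 0.17]
orientation: [[-0.998, 0.059, 0.006], [0.059, 0.998, 0.003], [-0.006, 0.004, -1.0]]
wrist_force: [-1.2, 1.0, -1.5]
gripper_width: 0.045
grip_force: 25.0
```

>>> jog_arm(
  targets=[
    [[0,0,0],[0,0,0],30],
    [[0,0,0],[0,0,0],30],
  ],
)

```text
clock: 25.22
ee_pos: [0.5865, 0.0854, 0.1694]
orientation: [[-0.998, 0.061, 0.005], [0.061, 0.998, 0.0], [-0.005, 0.001, -1.0]]
wrist_force: [-0.5, -1.2, -1.2]
gripper_width: 0.0452
grip_force: 25.0
```

>>> jog_arm(
  targets=[
    [[1,-1,-40],[0,0,0],30],
    [[1,-1,-80],[0,0,0],30],
    [[1,-1,-100],[0,0,0],30],
    [[1,-1,-106],[0,0,0],30],
    [[1,-1,-108],[0,0,0],30],
    [[1,-1,-108],[0,0,0],30],
    [[1,-1,-108],[0,0,0],30],
  ],
)

```text
clock: 25.8
ee_pos: [0.589, 0.0824, 0.0631]
orientation: [[-0.998, 0.065, 0.008], [0.065, 0.998, 0.001], [-0.008, 0.001, -1.0]]
wrist_force: [-0.6, 0.3, -0.7]
gripper_width: 0.0451
grip_force: 25.0
```

>>> jog_arm(
  targets=[
    [[0,0,-2],[0,0,0],30],
    [[0,0,-2],[0,0,0],30],
    [[0,0,-2],[0,0,0],30],
  ],
)

```text
clock: 26.05
ee_pos: [0.5882, 0.0831, 0.0602]
orientation: [[-0.998, 0.064, 0.006], [0.064, 0.998, 0.001], [-0.006, 0.001, -1.0]]
wrist_force: [0.5, 0.3, -0.7]
gripper_width: 0.0455
grip_force: 25.0
```

>>> jog_arm(
  targets=[
    [[0,0,-2],[0,0,0],30],
    [[0,0,-2],[0,0,0],30],
    [[0,0,-2],[0,0,0],62],
    [[0,0,-2],[0,0,0],62],
    [[0,0,-2],[0,0,0],62],
    [[0,0,-2],[0,0,0],62],
    [[0,0,20],[0,0,0],62],
    [[0,0,60],[0,0,0],62],
    [[0,0,100],[0,0,0],62],
    [[0,0,130],[0,0,0],62],
    [[0,0,130],[0,0,0],62],
  ],
)

```text
clock: 26.97
ee_pos: [0.5911, 0.0835, 0.1961]
orientation: [[-0.998, 0.064, 0.015], [0.064, 0.998, 0.002], [-0.015, 0.003, -1.0]]
wrist_force: [0.0, 1.2, -0.1]
gripper_width: 0.0615
grip_force: 0.0
```

>>> jog_arm(
  targets=[
    [[-36,-493,0],[0,0,0],64],
    [[-36,-493,0],[0,0,0],64],
    [[-36,-493,0],[0,0,0],64],
    [[-36,-493,0],[0,0,0],64],
    [[-36,-493,0],[0,0,0],64],
    [[-36,-493,0],[0,0,0],64],
    [[-36,-493,0],[0,0,0],64],
    [[-36,-493,0],[0,0,0],64],
    [[-36,-493,0],[0,0,0],64],
    [[-36,-493,0],[0,0,0],64],
    [[-36,-493,0],[0,0,0],64],
    [[-36,-493,0],[0,0,0],64],
  ],
)

```text
clock: 27.97
ee_pos: [0.5505, -0.413, 0.1885]
orientation: [[-0.998, 0.065, 0.004], [0.065, 0.998, -0.0], [-0.004, 0.0, -1.0]]
wrist_force: [1.4, -1.3, 0.6]
gripper_width: 0.0638
grip_force: 0.0
```

>>> jog_arm(
  targets=[
    [[-2,-32,0],[0,0,0],64],
    [[-2,-32,0],[0,0,0],64],
    [[-2,-32,0],[0,0,0],64],
  ],
)

```text
clock: 28.22
ee_pos: [0.548, -0.4444, 0.1878]
orientation: [[-0.998, 0.068, 0.003], [0.068, 0.998, 0.0], [-0.003, 0.0, -1.0]]
wrist_force: [0.2, 0.9, 0.7]
gripper_width: 0.0638
grip_force: 0.0
```

```bash
python3 - <<'E'
from h import *
s=bot.sense();C=cal("wrist");print(s["joint_pos"].round(1),s["ee_pos"].round(4),s["orientation"].round(3).tolist())
w=imaging.grab_frame("wrist");cv2.imwrite("pics/w4.png",w)
p=proj(C,[[.5515,-.41,.04]])[0];print(p)
u,v=map(int,p);r=40
g=w[v-r:v+r,u-r:u+r];h=cv2.cvtColor(g,cv2.COLOR_BGR2HSV)
m=((h[...,1]<70)&(h[...,2]>150)).astype(np.uint8);M=cv2.moments(m,True)
c=(u-r+M["m10"]/M["m00"],v-r+M["m01"]/M["m00"]);print(c,M["m00"],ray2plane(C,c,.04)[0].round(4))
E
```

```text
[ 28.5  33.   10.4  81.6  -6.3  65.8 126. ] [ 0.548  -0.4444  0.1878] [[-0.998, 0.068, 0.003], [0.068, 0.998, 0.0], [-0.003, 0.0, -1.0]]
[363.65373965 227.62941361]
(364.7547770700637, 229.64331210191082) 314.0 [ 0.5533 -0.4091  0.04  ]
```

>>> jog_arm(
  targets=[
    [[4,35,0],[0,0,0],64],
    [[4,35,-40],[0,0,0],64],
    [[4,35,-80],[0,0,0],64],
    [[4,35,-120],[0,0,0],64],
    [[4,35,-157],[0,0,0],64],
    [[4,35,-157],[0,0,0],64],
    [[4,35,-157],[0,0,0],64],
    [[4,35,-157],[0,0,0],30],
    [[4,35,-157],[0,0,0],30],
    [[4,35,-157],[0,0,0],30],
    [[4,35,-157],[0,0,0],30],
    [[4,35,-157],[0,0,0],30],
  ],
)

```text
clock: 29.27
ee_pos: [0.5553, -0.4081, 0.0352]
orientation: [[-0.998, 0.064, 0.009], [0.064, 0.998, -0.002], [-0.009, -0.002, -1.0]]
wrist_force: [-0.1, 0.0, 6.9]
gripper_width: 0.0444
grip_force: 25.0
```

>>> jog_arm(
  targets=[
    [[0,0,40],[0,0,0],30],
    [[0,0,80],[0,0,0],30],
    [[0,0,120],[0,0,0],30],
    [[0,0,160],[0,0,0],30],
    [[0,0,160],[0,0,0],30],
  ],
)

```text
clock: 29.68
ee_pos: [0.557, -0.4099, 0.2029]
orientation: [[-0.998, 0.064, 0.017], [0.064, 0.998, -0.007], [-0.018, -0.006, -1.0]]
wrist_force: [1.0, -1.2, -0.1]
gripper_width: 0.0445
grip_force: 25.0
```

>>> jog_arm(
  targets=[
    [[42,636,0],[0,0,0],30],
    [[42,636,0],[0,0,0],30],
    [[42,636,0],[0,0,0],30],
    [[42,636,0],[0,0,0],30],
    [[42,636,0],[0,0,0],30],
    [[42,636,0],[0,0,0],30],
    [[42,636,0],[0,0,0],30],
    [[42,636,0],[0,0,0],30],
    [[42,636,0],[0,0,0],30],
    [[42,636,0],[0,0,0],30],
    [[42,636,0],[0,0,0],30],
    [[42,636,0],[0,0,0],30],
  ],
)

```text
clock: 30.68
ee_pos: [0.5865, 0.0938, 0.1931]
orientation: [[-0.998, 0.064, 0.006], [0.064, 0.998, 0.001], [-0.006, 0.001, -1.0]]
wrist_force: [0.9, -0.3, -1.6]
gripper_width: 0.0443
grip_force: 25.0
```

>>> jog_arm(
  targets=[
    [[0,0,0],[0,0,0],30],
    [[0,0,0],[0,0,0],30],
  ],
)

```text
clock: 30.85
ee_pos: [0.5863, 0.0955, 0.1926]
orientation: [[-0.998, 0.058, 0.006], [0.058, 0.998, 0.001], [-0.005, 0.002, -1.0]]
wrist_force: [-0.6, -0.9, -1.3]
gripper_width: 0.0445
grip_force: 25.0
```

>>> jog_arm(
  targets=[
    [[10,131,0],[0,0,0],30],
    [[10,131,0],[0,0,0],30],
    [[10,131,0],[0,0,0],30],
    [[10,131,0],[0,0,0],30],
    [[10,131,-40],[0,0,0],30],
    [[10,131,-70],[0,0,0],30],
    [[10,131,-70],[0,0,0],30],
    [[10,131,-70],[0,0,0],30],
  ],
)

```text
clock: 31.52
ee_pos: [0.5961, 0.2207, 0.1215]
orientation: [[-0.998, 0.066, 0.002], [0.066, 0.998, -0.002], [-0.002, -0.002, -1.0]]
wrist_force: [-0.2, 0.1, -0.6]
gripper_width: 0.0444
grip_force: 25.0
```

```bash
python3 - <<'E'
from h import *
s=bot.sense();C=cal("wrist");print(s["ee_pos"].round(4))
w=imaging.grab_frame("wrist")
t=imaging.grab_frame("top");o=np.hstack([cv2.resize(w,(480,360)),cv2.resize(t[200:290,190:270],(320,360))]);cv2.imwrite("pics/g4.png",o)
E
```

```text
[0.5961 0.2207 0.1215]
```

View pics/g4.png

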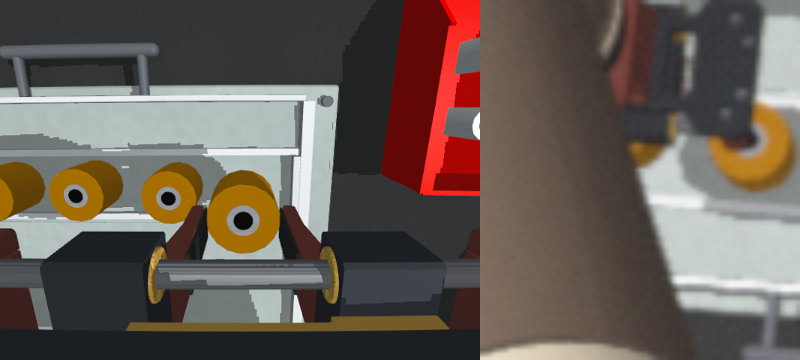

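The wrist view shows e held, b's bore at (224,264) in full-size pixels and d's at (101,260).

```bash
python3 - <<'E'
from h import *
C=cal("wrist")
for p in [(224,264),(101,260)]:
    w=ray2plane(C,p,.068)[0]*1000; d=w[:2]-[588,88.5]; print(w.round(1),d@[.9983,-.0585],d@[.0585,.9983])
# left end lip inner edge top z=42
w=ray2plane(C,(395,205),.034)[0]*1000; print(w.round(1))
E
```

```text
[598.2 160.4  68. ] 6.017625625521769 72.34711327380212
[590.8  83.6  68. ] 3.0483703859073135 -4.724920005213875
[574.  273.2  34. ]
```

>>> jog_arm(
  targets=[
    [[0,5,-10],[0,0,0],30],
    [[0,5,-30],[0,0,0],30],
    [[0,5,-48],[0,0,0],30],
    [[0,5,-54],[0,0,0],30],
    [[0,5,-56],[0,0,0],30],
    [[0,5,-56],[0,0,0],30],
    [[0,5,-56],[0,0,0],30],
  ],
)

```text
clock: 32.2
ee_pos: [0.5975, 0.2282, 0.0675]
orientation: [[-0.998, 0.064, 0.007], [0.064, 0.998, 0.001], [-0.007, 0.001, -1.0]]
wrist_force: [-0.8, 0.6, -1.2]
gripper_width: 0.0446
grip_force: 25.0
```

>>> jog_arm(
  targets=[
    [[0,0,-2],[0,0,0],30],
    [[0,0,-3],[0,0,0],30],
    [[0,0,-3],[0,0,0],30],
  ],
)

```text
clock: 32.45
ee_pos: [0.5969, 0.228, 0.0636]
orientation: [[-0.998, 0.064, 0.006], [0.064, 0.998, 0.0], [-0.005, 0.001, -1.0]]
wrist_force: [-0.5, -0.9, -1.6]
gripper_width: 0.0444
grip_force: 25.0
```

>>> jog_arm(
  targets=[
    [[0,0,-2],[0,0,0],30],
    [[0,0,-2],[0,0,0],30],
    [[0,0,-2],[0,0,0],30],
  ],
)

```text
clock: 32.7
ee_pos: [0.5974, 0.2281, 0.0631]
orientation: [[-0.998, 0.064, 0.007], [0.064, 0.998, 0.001], [-0.007, 0.001, -1.0]]
wrist_force: [-3.0, -1.5, 10.4]
gripper_width: 0.0446
grip_force: 25.0
```

>>> jog_arm(
  targets=[
    [[0,0,-1],[0,0,0],30],
    [[0,0,-2],[0,0,0],30],
    [[0,0,-2],[0,0,0],30],
  ],
)

```text
clock: 32.95
ee_pos: [0.5986, 0.228, 0.0629]
orientation: [[-0.998, 0.064, 0.009], [0.064, 0.998, 0.001], [-0.009, 0.002, -1.0]]
wrist_force: [-3.9, -2.3, 21.0]
gripper_width: 0.0449
grip_force: 25.0
```

Contact; release, rise, and move clear to check.

>>> jog_arm(
  targets=[
    [[0,0,3],[0,0,0],51],
    [[0,0,3],[0,0,0],51],
    [[0,0,3],[0,0,0],51],
    [[0,0,10],[0,0,0],51],
    [[0,0,40],[0,0,0],51],
    [[0,0,80],[0,0,0],51],
    [[0,0,120],[0,0,0],51],
    [[0,0,140],[0,0,0],51],
    [[0,0,140],[0,0,0],51],
  ],
)

```text
clock: 33.7
ee_pos: [0.5993, 0.229, 0.2054]
orientation: [[-0.998, 0.064, 0.013], [0.064, 0.998, 0.004], [-0.013, 0.005, -1.0]]
wrist_force: [0.2, -0.0, -0.1]
gripper_width: 0.0507
grip_force: 0.0
```

>>> jog_arm(
  targets=[
    [[-190,40,0],[0,0,0],0],
    [[-190,40,0],[0,0,0],0],
    [[-190,40,0],[0,0,0],0],
    [[-190,40,0],[0,0,0],0],
    [[-190,40,0],[0,0,0],0],
    [[-190,40,0],[0,0,0],0],
  ],
)

```text
clock: 34.2
ee_pos: [0.4009, 0.2693, 0.1987]
orientation: [[-0.998, 0.058, 0.002], [0.058, 0.998, -0.0], [-0.002, -0.0, -1.0]]
wrist_force: [0.4, 0.3, -0.3]
gripper_width: 0.0146
grip_force: 0.0
```

```bash
python3 - <<'E'
from h import *
s=bot.sense();C=cal("wrist");print(s["ee_pos"].round(4))
w=imaging.grab_frame("wrist");t=imaging.grab_frame("top");d=imaging.grab_frame("side")
o=np.zeros((530,800,3),np.uint8);o[:310]=cv2.resize(t[195:300,155:425],(800,310));o[310:530,:400]=cv2.resize(d[160:325,120:420],(400,220));o[310:530,400:690]=cv2.resize(w,(290,220))
cv2.imwrite("pics/g5.png",o);cv2.imwrite("pics/t5.png",t)
E
```

```text
[0.4009 0.2693 0.1987]
```

View pics/g5.png

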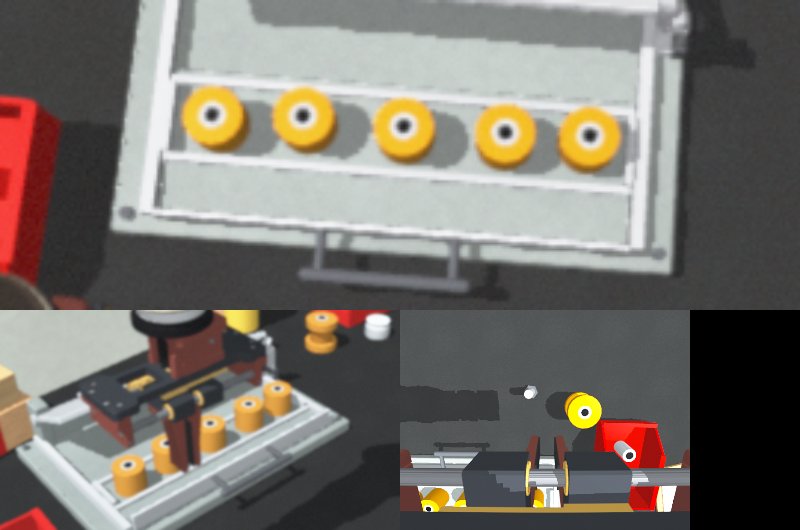

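All five bushings stand in the lane, with bores at (213,115), (303,116), (404,126), (506,132) and (590,135) in the upper crop. A line check on these before pushing the tray in.

```bash
python3 - <<'E'
from h import *
T=cal("top")
for u,v in [(213,115),(303,116),(404,126),(506,132),(590,135)]:
    w=ray2plane(T,(155+u/2.963-.3,195+v/2.952-.3),.068)[0]*1000; d=w[:2]-[588,88.5]; print(w.round(1),(d@[.9983,-.0585]).round(1),(d@[.0585,.9983]).round(1))
# lane lips at z .034: midline from this picture
for u,v1,v2 in [(178,79,156),(630,113,190)]:
    w=ray2plane(T,[(155+u/2.963-.3,195+v1/2.952-.3),(155+u/2.963-.3,195+v2/2.952-.3)],.034)*1000; print(w.round(1).tolist())
h=ray2plane(T,[(155+302/2.963-.3,195+273/2.952-.3),(155+467/2.963-.3,195+286/2.952-.3)],.047);print(h.round(4))
E
```

```text
[594.5 227.3  68. ] -1.7 139.0
[594.8 159.1  68. ] 2.6 70.9
[588.3  82.7  68. ] 0.6 -5.8
[584.9   5.8  68. ] 1.7 -82.7
[583.6 -57.5  68. ] 4.2 -146.0
[[630.3, 263.5, 34.0], [568.6, 259.8, 34.0]]
[[608.6, -91.6, 34.0], [547.4, -91.2, 34.0]]
[[0.4779 0.1578 0.047 ]
 [0.4701 0.0333 0.047 ]]
```

>>> jog_arm(
  targets=[
    [[29,-174,0],[0,0,0],0],
    [[29,-174,0],[0,0,0],0],
    [[29,-174,0],[0,0,0],0],
    [[29,-174,0],[0,0,0],0],
    [[29,-174,0],[0,0,0],0],
    [[29,-174,0],[0,0,0],0],
    [[29,-174,-40],[0,0,0],0],
    [[29,-174,-80],[0,0,0],0],
    [[29,-174,-120],[0,0,0],0],
    [[29,-174,-150],[0,0,0],0],
    [[29,-174,-150],[0,0,0],0],
    [[29,-174,-150],[0,0,0],0],
  ],
)

```text
clock: 35.35
ee_pos: [0.435, 0.0942, 0.0482]
orientation: [[-0.998, 0.063, 0.001], [0.063, 0.998, -0.001], [-0.001, -0.001, -1.0]]
wrist_force: [-0.4, -0.7, 0.6]
gripper_width: 0.0003
grip_force: 0.0
```

>>> jog_arm(
  targets=[
    [[8,0,0],[0,0,0],0],
    [[16,0,0],[0,0,0],0],
    [[22,0,0],[0,0,0],0],
    [[26,0,0],[0,0,0],0],
    [[30,0,0],[0,0,0],0],
    [[34,-1,0],[0,0,0],0],
    [[38,-1,0],[0,0,0],0],
    [[42,-1,0],[0,0,0],0],
  ],
)

```text
clock: 36.02
ee_pos: [0.478, 0.0928, 0.0494]
orientation: [[-0.998, 0.064, 0.005], [0.064, 0.998, 0.0], [-0.005, 0.001, -1.0]]
wrist_force: [0.3, -0.6, -0.8]
gripper_width: 0.0007
grip_force: 0.0
```

```bash
python3 - <<'E'
from h import *
T=cal("top");t=imaging.grab_frame("top");cv2.imwrite("pics/t6.png",t)
from meas import amber
def rep(t):
    n,l,st,ce=cv2.connectedComponentsWithStats(amber(t))
    return [(st[i,4],(ray2plane(T,ce[i],.06)[0]*1000).round(0)[:2]) for i in range(1,n) if st[i,4]>150 and 180<st[i,0]<375 and 180<st[i,1]<280]
for f in ["pics/t5.png","pics/t6.png"]: print(rep(cv2.imread(f)))
print(bot.sense()["wrist_force"])
E
```

```text
[(np.int32(299), array([593., 226.])), (np.int32(288), array([593., 158.])), (np.int32(281), array([586.,  83.])), (np.int32(272), array([583.,   6.])), (np.int32(280), array([581., -56.]))]
[(np.int32(275), array([594., 227.])), (np.int32(172), array([602., 162.])), (np.int32(272), array([583.,   6.])), (np.int32(281), array([581., -56.]))]
[0.66686824 0.39819509 0.8402133 ]
```

```bash
python3 - <<'E'
from h import *
d=imaging.grab_frame("side");w=imaging.grab_frame("wrist");t=cv2.imread("pics/t6.png")
o=np.zeros((600,800,3),np.uint8)
o[:330,:400]=cv2.resize(d[200:365,200:400],(400,330));o[:300,400:]=cv2.resize(w,(400,300));o[330:,:400]=cv2.resize(t[220:320,230:378],(400,270))
cv2.imwrite("pics/g6.png",o)
E
```

View pics/g6.png

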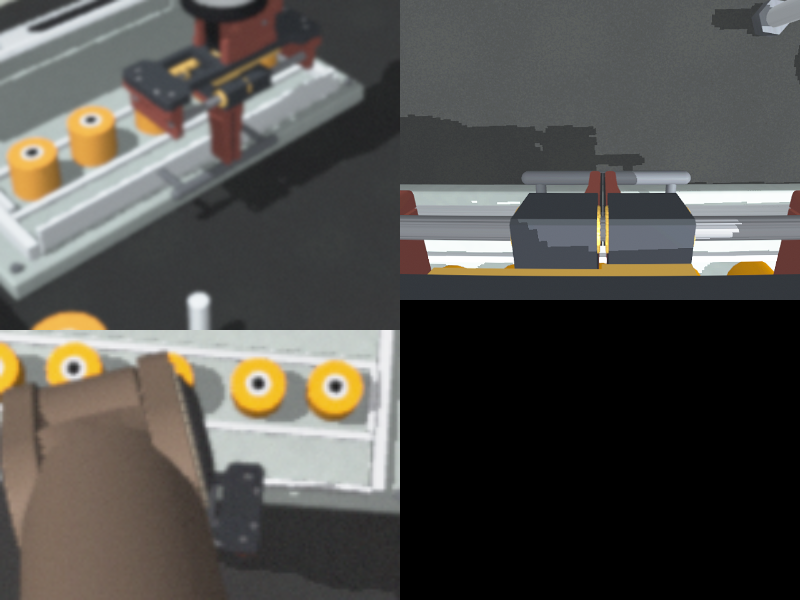

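```bash
python3 - <<'E'
from h import *
C=cal("wrist");s=bot.sense();p=s["ee_pos"]
print(p, s["wrist_force"])
print(ray2plane(C,[(200,285),(461,285)],.044).round(4))
R=np.array(s["orientation"])
for q in [(10,0,19),(-10,0,19),(10,0,0),(10,14,19),(10,-14,19)]: print(q,proj(C,[p+R@(np.array(q)/1000)])[0].round(0))
# silver/dark handle pixels from side camera
d=imaging.grab_frame("side");S=cal("side")
for x in(.474,.494): print(proj(S,[[x,.155,.044],[x-.007,.035,.044]]).round(0).tolist(), )
print(proj(S,[p+R@np.array([0,0,.019])]).round(0))
E
```

```text
[0.47783451 0.09282025 0.04917268] [0.31574504 0.27847051 0.66198006]
[[0.4719 0.0334 0.044 ]
 [0.4798 0.1601 0.044 ]]
(10, 0, 19) [323. 261.]
(-10, 0, 19) [323. 297.]
(10, 0, 0) [323. 274.]
(10, 14, 19) [350. 261.]
(10, -14, 19) [296. 261.]
[[291.0, 297.0], [339.0, 270.0]]
[[284.0, 292.0], [332.0, 265.0]]
[[314. 286.]]
```

The side view shows the closed fingers at the handle bar, around (225,160) in its crop. There's no force yet, so I'll keep pushing gently.

>>> jog_arm(
  targets=[
    [[4,0,0],[0,0,0],0],
    [[8,0,0],[0,0,0],0],
    [[8,0,0],[0,0,0],0],
  ],
)

```text
clock: 36.47
ee_pos: [0.4866, 0.093, 0.0494]
orientation: [[-0.998, 0.064, 0.006], [0.064, 0.998, 0.0], [-0.006, 0.001, -1.0]]
wrist_force: [0.1, 0.2, -0.4]
gripper_width: 0.0007
grip_force: 0.0
```

>>> jog_arm(
  targets=[
    [[4,0,0],[0,0,0],0],
    [[8,0,0],[0,0,0],0],
    [[8,0,0],[0,0,0],0],
  ],
)

```text
clock: 36.72
ee_pos: [0.4947, 0.0929, 0.0493]
orientation: [[-0.998, 0.064, 0.006], [0.064, 0.998, 0.0], [-0.006, 0.001, -1.0]]
wrist_force: [1.3, -0.1, -0.5]
gripper_width: 0.0004
grip_force: 0.0
```

```bash
python3 - <<'E'
from h import *
T=cal("top");t=imaging.grab_frame("top");cv2.imwrite("pics/t7.png",t)
from meas import amber
n,l,st,ce=cv2.connectedComponentsWithStats(amber(t))
print([(st[i,4],(ray2plane(T,ce[i],.06)[0]*1000).round(0)[:2]) for i in range(1,n) if st[i,4]>150 and 180<st[i,0]<375 and 180<st[i,1]<280])
w=imaging.grab_frame("wrist");print(w[250:320:4,323].tolist());print(w[250:320:4,270].tolist())
E
```

```text
[(np.int32(202), array([595., 233.])), (np.int32(272), array([583.,   6.])), (np.int32(281), array([581., -56.]))]
[[116, 108, 104], [120, 114, 110], [112, 105, 99], [102, 95, 90], [85, 86, 82], [81, 80, 77], [123, 125, 116], [69, 68, 64], [85, 85, 80], [89, 88, 83], [88, 87, 83], [87, 87, 82], [87, 87, 81], [88, 87, 82], [85, 84, 80], [85, 81, 78], [85, 81, 78], [80, 78, 75]]
[[116, 109, 104], [121, 114, 110], [170, 160, 152], [134, 125, 120], [56, 56, 54], [68, 69, 64], [122, 124, 115], [123, 125, 117], [165, 167, 155], [172, 171, 161], [170, 171, 160], [167, 171, 159], [170, 171, 159], [171, 172, 161], [156, 153, 148], [54, 49, 46], [57, 52, 48], [56, 52, 49]]
```

```bash
python3 - <<'E'
from h import *
d=imaging.grab_frame("side");w=imaging.grab_frame("wrist")
o=np.hstack([cv2.resize(d[225:325,250:360],(440,400),interpolation=cv2.INTER_CUBIC),cv2.resize(w[220:340,270:378],(360,400),interpolation=cv2.INTER_CUBIC)])
cv2.imwrite("pics/g7.png",o)
S=cal("side");p=bot.sense()["ee_pos"]
for z in(0,.019): print(z,((proj(S,[p-[0,0,z]])-[250,225])*4).round(0))
print(((proj(S,[[.4765,.093,.044],[.4765,.093,.049]])-[250,225])*4).round(0))
E
```

```text
0 [[233. 200.]]
0.019 [[234. 231.]]
[[258. 225.]
 [258. 216.]]
```

View pics/g7.png

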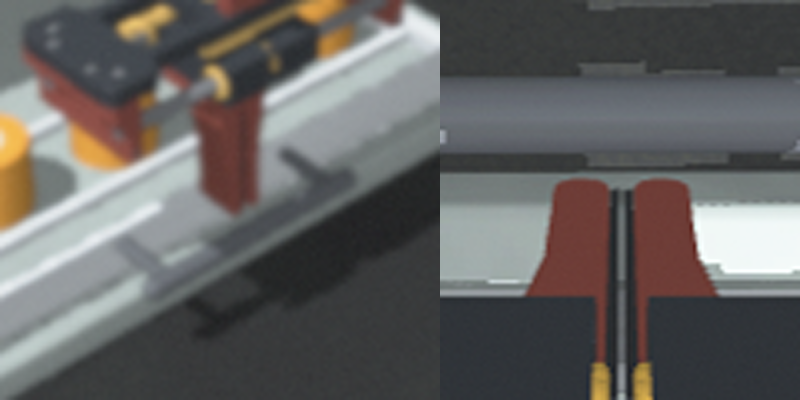

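The picture shows the fingers now standing between the handle bar and the panel, so the tips rode over the bar. I'll lift, go back and try lower.

>>> jog_arm(
  targets=[
    [[0,0,40],[0,0,0],0],
    [[0,0,40],[0,0,0],0],
    [[-35,2,40],[0,0,0],0],
    [[-56,3,40],[0,0,0],0],
    [[-56,3,0],[0,0,0],0],
    [[-56,3,-7],[0,0,0],0],
    [[-56,3,-8],[0,0,0],0],
    [[-56,3,-8],[0,0,0],0],
  ],
)

```text
clock: 37.58
ee_pos: [0.4379, 0.0957, 0.0413]
orientation: [[-0.998, 0.064, 0.004], [0.064, 0.998, -0.0], [-0.004, -0.0, -1.0]]
wrist_force: [1.5, 0.3, -0.1]
gripper_width: 0.0002
grip_force: 0.0
```

>>> jog_arm(
  targets=[
    [[8,0,0],[0,0,0],0],
    [[14,0,0],[0,0,0],0],
    [[20,-1,0],[0,0,0],0],
    [[24,-1,0],[0,0,0],0],
    [[28,-1,0],[0,0,0],0],
    [[32,-2,0],[0,0,0],0],
    [[36,-2,0],[0,0,0],0],
    [[40,-2,0],[0,0,0],0],
  ],
)

```text
clock: 38.25
ee_pos: [0.4768, 0.0938, 0.0412]
orientation: [[-0.998, 0.064, 0.002], [0.064, 0.998, -0.0], [-0.002, 0.0, -1.0]]
wrist_force: [-5.6, 0.5, 5.8]
gripper_width: 0.0006
grip_force: 2.7
```

>>> jog_arm(
  targets=[
    [[-14,1,0],[0,0,0],0],
    [[-24,1,0],[0,0,0],0],
    [[-24,1,-6],[0,0,0],0],
    [[-24,1,-6],[0,0,0],0],
    [[-16,1,-6],[0,0,0],0],
    [[-10,1,-6],[0,0,0],0],
    [[-6,0,-6],[0,0,0],0],
    [[-2,0,-6],[0,0,0],0],
    [[2,0,-6],[0,0,0],0],
    [[6,0,-6],[0,0,0],0],
  ],
)

```text
clock: 39.08
ee_pos: [0.4824, 0.0935, 0.0349]
orientation: [[-0.998, 0.064, 0.002], [0.064, 0.998, -0.001], [-0.002, -0.0, -1.0]]
wrist_force: [-5.6, -1.4, 4.5]
gripper_width: 0.0006
grip_force: 2.7
```

```bash
cat > tr.py <<'E'
from h import *
from meas import amber
T=cal("top");t=imaging.grab_frame("top");cv2.imwrite("pics/tt.png",t)
n,l,st,ce=cv2.connectedComponentsWithStats(amber(t))
print([(st[i,4],(ray2plane(T,ce[i],.06)[0]*1000).round(0)[:2]) for i in range(1,n) if st[i,4]>100 and 180<st[i,0]<375 and 150<st[i,1]<280])
s=bot.sense();print(s["ee_pos"].round(4),s["wrist_force"].round(1))
E
python3 tr.py
```

```text
[(np.int32(302), array([616., 225.])), (np.int32(286), array([616., 157.])), (np.int32(174), array([617.,  77.])), (np.int32(282), array([606.,   5.])), (np.int32(288), array([604., -58.]))]
[0.4834 0.0934 0.0349] [-3.4 -0.8 -0.1]
```

The tray is moving: every bushing has advanced 23 mm and all still stand.

>>> jog_arm(
  targets=[
    [[6,0,0],[0,0,0],0],
    [[14,-1,0],[0,0,0],0],
    [[23,-1,0],[0,0,0],0],
    [[32,-2,0],[0,0,0],0],
    [[41,-2,0],[0,0,0],0],
    [[50,-3,0],[0,0,0],0],
    [[59,-3,0],[0,0,0],0],
    [[68,-4,0],[0,0,0],0],
    [[77,-5,0],[0,0,0],0],
    [[84,-5,0],[0,0,0],0],
    [[90,-5,0],[0,0,0],0],
    [[94,-6,0],[0,0,0],0],
  ],
)

```text
clock: 40.13
ee_pos: [0.577, 0.0877, 0.0347]
orientation: [[-0.998, 0.064, 0.003], [0.064, 0.998, -0.0], [-0.003, 0.0, -1.0]]
wrist_force: [-4.9, 1.9, 1.6]
gripper_width: 0.0005
grip_force: 2.7
```

>>> jog_arm(
  targets=[
    [[3,0,0],[0,0,0],0],
    [[6,0,0],[0,0,0],0],
    [[8,0,0],[0,0,0],0],
    [[10,0,0],[0,0,0],0],
    [[10,0,0],[0,0,0],0],
  ],
)

```text
clock: 40.55
ee_pos: [0.5818, 0.0875, 0.0345]
orientation: [[-0.998, 0.063, -0.007], [0.063, 0.998, -0.001], [0.007, -0.002, -1.0]]
wrist_force: [-20.9, -1.3, 15.0]
gripper_width: 0.0006
grip_force: 10.2
```

```bash
python3 tr.py
```

```text
[]
[0.5818 0.0876 0.0345] [-20.5  -1.5  14.4]
```

The tray is at its stop, with 21 N back. Next I back off and go over the plate pad.

>>> jog_arm(
  targets=[
    [[-20,0,0],[0,0,0],0],
    [[-40,0,0],[0,0,0],0],
    [[-40,0,40],[0,0,0],0],
    [[-40,0,80],[0,0,0],0],
    [[-40,0,120],[0,0,0],0],
    [[-40,0,160],[0,0,0],0],
    [[-40,0,180],[0,0,0],0],
    [[-40,0,180],[0,0,0],0],
  ],
)

```text
clock: 41.27
ee_pos: [0.5516, 0.0885, 0.2214]
orientation: [[-0.998, 0.064, 0.016], [0.064, 0.998, 0.003], [-0.016, 0.004, -1.0]]
wrist_force: [0.1, 0.1, 1.1]
gripper_width: 0.0006
grip_force: 0.0
```

```bash
python3 tr.py; python3 - <<'E'
from h import *
C=cal("wrist");w=imaging.grab_frame("wrist");cv2.imwrite("pics/w8.png",w)
d=imaging.grab_frame("side");cv2.imwrite("pics/s8.png",d)
from meas import amber
S=cal("side")
n,l,st,ce=cv2.connectedComponentsWithStats(amber(d)[170:330,130:360])
for i in range(1,n):
    if st[i,4]>60: print(st[i],(ce[i]+[130,170]).round(0))
for y in(139,71,-6,-82,-146):
    b=np.array([712.8,81.2])+y*np.array([.0585,.9983]); print(y,proj(S,[[b[0]/1e3,b[1]/1e3,.048]])[0].round(0))
E
```

```text
[]
[0.5502 0.0883 0.2185] [-0.  -0.3 -0.9]
[162   0  22   8 154] [302. 173.]
[218   0  12  23 232] [354. 181.]
[153  23  19  24 342] [292. 206.]
[131  33  20  25 367] [271. 216.]
[103  46  21  25 389] [243. 229.]
[ 71  58  23  27 437] [212. 242.]
[ 42  71  25  28 463] [184. 255.]
139 [185. 254.]
71 [214. 241.]
-6 [244. 227.]
-82 [272. 215.]
-146 [294. 205.]
```

From the side camera all five bushings are at the home positions and upright. On to the pad.

>>> jog_arm(
  targets=[
    [[40,-2,0],[0,0,0],0],
    [[80,-3,0],[0,0,0],0],
    [[120,-5,0],[0,0,0],0],
    [[146,-6,0],[0,0,0],0],
    [[146,-6,0],[0,0,0],0],
    [[146,-6,-30],[0,0,0],0],
    [[146,-6,-55],[0,0,0],0],
    [[146,-6,-55],[0,0,0],0],
    [[146,-6,-55],[0,0,0],0],
  ],
)

```text
clock: 42.17
ee_pos: [0.6919, 0.0818, 0.1576]
orientation: [[-0.998, 0.064, -0.0], [0.064, 0.998, -0.001], [0.0, -0.001, -1.0]]
wrist_force: [-0.6, 0.1, -0.3]
gripper_width: 0.0002
grip_force: 0.0
```

>>> jog_arm(
  targets=[
    [[0,0,-5],[0,0,0],0],
    [[0,0,-10],[0,0,0],0],
    [[0,0,-15],[0,0,0],0],
    [[0,0,-20],[0,0,0],0],
    [[0,0,-25],[0,0,0],0],
    [[0,0,-30],[0,0,0],0],
  ],
)

```text
clock: 42.67
ee_pos: [0.6937, 0.0819, 0.1301]
orientation: [[-0.998, 0.064, 0.005], [0.064, 0.998, 0.0], [-0.005, 0.001, -1.0]]
wrist_force: [-0.7, -0.6, 0.7]
gripper_width: 0.0002
grip_force: 0.0
```

>>> jog_arm(
  targets=[
    [[1,0,-4],[0,0,0],0],
    [[2,0,-8],[0,0,0],0],
    [[2,0,-12],[0,0,0],0],
    [[2,0,-12],[0,0,0],0],
  ],
)

```text
clock: 43.0
ee_pos: [0.6941, 0.082, 0.1188]
orientation: [[-0.998, 0.064, 0.002], [0.064, 0.998, 0.0], [-0.002, 0.0, -1.0]]
wrist_force: [-8.0, 0.3, 13.8]
gripper_width: 0.0006
grip_force: 7.4
```

>>> jog_arm(
  targets=[
    [[-1,0,-4],[0,0,0],0],
    [[-2,0,-8],[0,0,0],0],
    [[-3,0,-12],[0,0,0],0],
    [[-3,0,-16],[0,0,0],0],
    [[-4,0,-20],[0,0,0],0],
    [[-4,0,-20],[0,0,0],0],
  ],
)

```text
clock: 43.5
ee_pos: [0.6919, 0.0823, 0.0999]
orientation: [[-0.998, 0.064, 0.006], [0.064, 0.998, 0.001], [-0.006, 0.001, -1.0]]
wrist_force: [-4.5, -0.7, 13.8]
gripper_width: 0.0009
grip_force: 6.0
```

>>> jog_arm(
  targets=[
    [[0,0,-3],[0,0,0],0],
    [[0,0,-6],[0,0,0],0],
    [[0,0,-8],[0,0,0],0],
    [[0,0,-8],[0,0,0],0],
  ],
)

```text
clock: 43.83
ee_pos: [0.6912, 0.0823, 0.092]
orientation: [[-0.998, 0.064, 0.004], [0.064, 0.998, 0.001], [-0.004, 0.001, -1.0]]
wrist_force: [-7.3, -0.4, 14.6]
gripper_width: 0.0006
grip_force: 6.9
```

>>> jog_arm(
  targets=[
    [[0,0,-3],[0,0,0],0],
    [[0,0,-6],[0,0,0],0],
    [[0,0,-6],[0,0,0],0],
  ],
)

```text
clock: 44.08
ee_pos: [0.6905, 0.0823, 0.0854]
orientation: [[-0.998, 0.064, 0.003], [0.064, 0.998, 0.001], [-0.003, 0.001, -1.0]]
wrist_force: [-7.6, -0.4, 12.0]
gripper_width: 0.0005
grip_force: 6.2
```

>>> jog_arm(
  targets=[
    [[0,0,-2],[0,0,0],0],
    [[0,0,-4],[0,0,0],0],
    [[0,0,-4],[0,0,0],0],
  ],
)

```text
clock: 44.33
ee_pos: [0.6903, 0.0823, 0.0826]
orientation: [[-0.998, 0.064, 0.003], [0.064, 0.998, 0.001], [-0.003, 0.001, -1.0]]
wrist_force: [-13.4, -0.1, 20.5]
gripper_width: 0.0003
grip_force: 10.5
```

```bash
cat > pl.py <<'E'
from h import *
from meas import amber
S=cal("side");d=imaging.grab_frame("side");cv2.imwrite("pics/s9.png",d);d0=cv2.imread("pics/s8.png")
O=np.array([712.8,81.2]);ex=np.array([.9983,-.0585]);ey=np.array([.0585,.9983])
W=lambda x,y,z: np.r_[(O+x*ex+y*ey),z]/1000
def edge(th,y):  # front top edge
    c,s=np.cos(th),np.sin(th); return W(55-95*c+11*s,y,75+95*s+11*c)
for nm,im in(("before",d0),("now",d)):
    n,l,st,ce=cv2.connectedComponentsWithStats(amber(im)[170:330,130:330])
    print(nm,[(st[i,:5]+[130,170,0,0,0]).tolist() for i in range(1,n) if st[i,4]>30])
g0=cv2.cvtColor(d0,6).astype(int);g1=cv2.cvtColor(d,6).astype(int)
for y in(170,110):
    pu=proj(S,[edge(.44,y)])[0];pl=proj(S,[edge(0,y)])[0];print(y,"up",pu.round(),"level",pl.round())
    u=int(round(pl[0])); print("now",g1[185:275:2,u].tolist());print("bef",g0[185:275:2,u].tolist())
E
python3 pl.py
```

```text
before [[292, 170, 22, 8, 154], [283, 193, 19, 24, 342], [261, 203, 20, 25, 367], [233, 216, 21, 25, 389], [201, 228, 23, 27, 437], [172, 241, 25, 28, 463]]
now [[288, 170, 26, 9, 167], [217, 172, 11, 5, 32], [286, 209, 16, 8, 76], [264, 218, 17, 10, 96], [236, 231, 18, 10, 105], [205, 244, 19, 11, 113], [176, 257, 21, 12, 139]]
170 up [171. 233.] level [178. 254.]
now [195, 194, 196, 194, 196, 196, 197, 196, 194, 196, 198, 197, 196, 169, 82, 56, 57, 59, 60, 97, 149, 223, 238, 239, 239, 239, 239, 240, 240, 238, 239, 240, 240, 239, 239, 239, 238, 212, 155, 135, 129, 149, 183, 197, 222]
bef [195, 194, 193, 195, 195, 196, 196, 195, 193, 195, 197, 197, 196, 170, 83, 58, 57, 58, 106, 169, 160, 209, 220, 220, 223, 225, 205, 180, 123, 120, 125, 132, 130, 119, 124, 132, 156, 172, 173, 173, 174, 177, 186, 197, 221]
110 up [199. 222.] level [205. 241.]
now [62, 72, 90, 92, 97, 111, 166, 174, 89, 56, 58, 58, 56, 58, 80, 184, 237, 241, 241, 241, 241, 241, 241, 241, 240, 241, 240, 232, 191, 185, 234, 211, 156, 128, 121, 119, 119, 128, 150, 156, 130, 132, 204, 198, 155]
bef [197, 196, 196, 198, 199, 200, 199, 177, 88, 57, 58, 57, 60, 60, 85, 187, 222, 222, 223, 229, 217, 192, 133, 119, 121, 119, 120, 127, 126, 127, 126, 124, 123, 122, 121, 119, 119, 127, 150, 156, 141, 185, 217, 197, 156]
```

The plate is nearly level. A bit more to seat the catch, then lift off and check that it stays.

>>> jog_arm(
  targets=[
    [[0,0,-2],[0,0,0],0],
    [[0,0,-4],[0,0,0],0],
    [[0,0,-4],[0,0,0],0],
    [[0,0,-4],[0,0,0],0],
  ],
)

```text
clock: 44.72
ee_pos: [0.6904, 0.0823, 0.0823]
orientation: [[-0.998, 0.064, 0.004], [0.064, 0.998, 0.001], [-0.004, 0.002, -1.0]]
wrist_force: [-23.0, -1.3, 43.7]
gripper_width: 0.0002
grip_force: 22.3
```

>>> jog_arm(
  targets=[
    [[0,0,-2],[0,0,0],0],
    [[0,0,-3],[0,0,0],0],
    [[0,0,-3],[0,0,0],0],
    [[0,0,-3],[0,0,0],0],
  ],
)

```text
clock: 45.05
ee_pos: [0.6905, 0.0823, 0.0821]
orientation: [[-0.998, 0.064, 0.005], [0.064, 0.998, 0.002], [-0.004, 0.002, -1.0]]
wrist_force: [-30.2, -2.4, 62.4]
gripper_width: 0.0003
grip_force: 31.2
```

```bash
python3 pl.py | grep -v bef
```

```text
now [[288, 170, 26, 9, 168], [217, 172, 11, 5, 31], [286, 209, 16, 8, 75], [264, 218, 17, 10, 94], [236, 231, 18, 10, 104], [205, 244, 19, 11, 111], [176, 257, 21, 12, 138]]
170 up [171. 233.] level [178. 254.]
now [197, 193, 195, 194, 196, 197, 198, 195, 195, 195, 196, 198, 197, 170, 84, 58, 58, 58, 60, 98, 149, 222, 239, 239, 239, 239, 240, 240, 241, 239, 239, 240, 240, 240, 239, 239, 239, 214, 157, 138, 129, 149, 184, 197, 221]
110 up [199. 222.] level [205. 241.]
now [65, 71, 89, 92, 97, 109, 160, 173, 88, 58, 58, 58, 58, 59, 81, 188, 237, 241, 240, 241, 241, 241, 241, 241, 240, 241, 240, 232, 194, 187, 235, 213, 155, 130, 122, 118, 118, 127, 150, 155, 133, 132, 205, 198, 156]
```

It's on its stop. Lifting off and retreating.

>>> jog_arm(
  targets=[
    [[0,0,8],[0,0,0],0],
    [[0,0,16],[0,0,0],0],
    [[0,0,40],[0,0,0],0],
    [[0,0,80],[0,0,0],0],
    [[0,0,120],[0,0,0],0],
    [[-40,0,140],[0,0,0],0],
    [[-80,0,140],[0,0,0],0],
    [[-120,0,140],[0,0,0],0],
    [[-160,0,140],[0,0,0],0],
    [[-180,0,140],[0,0,0],0],
    [[-180,0,140],[0,0,0],0],
    [[-180,0,140],[0,0,0],0],
  ],
)

```text
clock: 46.1
ee_pos: [0.5116, 0.082, 0.2139]
orientation: [[-0.998, 0.063, 0.006], [0.063, 0.998, 0.001], [-0.006, 0.001, -1.0]]
wrist_force: [0.3, 0.0, 0.4]
gripper_width: 0.0003
grip_force: 0.0
```

```bash
python3 pl.py | grep -v bef; python3 - <<'E'
from h import *
s=bot.sense();print(s["ee_pos"].round(3),s["wrist_force"].round(1),s["clock"])
# compare bin and decoys with the start picture
t=imaging.grab_frame("top");a=cv2.imread("pics/top0.png");d=cv2.absdiff(t,a).max(2)
for n,(u,v) in dict(spool_a=(459,194),spool_b=(175,322),hub=(477,293),bolt=(221,341),tin=(505,218),spanner=(408,352)).items(): print(n,np.mean(d[v-10:v+10,u-10:u+10]>40))
g=cv2.cvtColor(t,cv2.COLOR_BGR2HSV)[225:305,110:170];print("white px in bin",((g[...,1]<70)&(g[...,2]>150)).sum())
E
```

```text
now [[286, 208, 16, 9, 91], [264, 217, 17, 11, 112], [235, 230, 19, 11, 124], [205, 243, 19, 12, 132], [176, 256, 21, 13, 160]]
170 up [171. 233.] level [178. 254.]
now [193, 192, 193, 193, 194, 195, 194, 194, 192, 195, 195, 196, 195, 168, 83, 56, 58, 56, 61, 106, 146, 221, 237, 237, 237, 238, 237, 239, 238, 237, 237, 238, 237, 238, 237, 237, 228, 170, 143, 128, 128, 149, 183, 194, 219]
110 up [199. 222.] level [205. 241.]
now [196, 195, 194, 196, 196, 196, 197, 175, 87, 58, 57, 57, 57, 59, 78, 185, 237, 238, 239, 239, 240, 240, 239, 239, 239, 240, 237, 216, 164, 217, 230, 172, 142, 123, 120, 118, 118, 126, 150, 154, 130, 131, 203, 195, 152]
[0.513 0.082 0.214] [-0.7 -0.2 -0.7] 46.15
spool_a 0.0
spool_b 0.0
hub 0.1575
bolt 0.0
tin 0.0
spanner 0.0
white px in bin 200
```

```bash
python3 -c "
from station import bot
print(bot.sign_off())"
```

```text
the job is handed in; nothing more can be done
None
```

The job is handed in at 46 s on the clock: the camera check before hand-in showed all five bushings in line under the plate, the tray home, the plate staying level on its own, and the sleeves in the red bin; no verdict came back.

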